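# Put the loupe away in the field kit with the folding lid stay

## Robot

A 7-joint arm with a two-finger parallel gripper is mounted at the origin on the work surface; the furniture and walls round the work are solid. World frame = base frame: x ahead of the robot, y to its left, z up, the work surface at z = 0. Lengths are in mm, angles in rad, forces in N, time in s.
With the tool pointing down it reaches from about 425 to 875 mm from the base axis. Payload 8.4 kg.
Tool frame: the origin (TCP) lies at the very end of the fingers, on their centre line; the grasp point (between the pads) lies 19 mm behind it; y points along the fingers, x is the direction in which the jaws open and shut, and the axes are right-handed (so a half turn about y gives the same grasp; the last joint's range is limited). The gripper opens to 85 mm and grips with 20 to 120 N. Pads are 22 mm wide; open, the fingers measure 114 mm over their backs; the gripper's body (76 mm by 85 mm) begins 54 mm behind the grasp point. The pads swing forward as they close: fully open they stand 13 mm farther back than shut.
Start: joints at [1.197, 0.333, 0.04, 1.465, -0.013, 1.343, -0.059], TCP at [176.359, -625.589, 231.308] pointing down, gripper open.
Joint ranges: [-2.58, 2.58], [-0.38, 2.09], [-1.3, 1.39], [0.25, 2.4], [-1.5, 4.64], [0.08, 2.09], [-2.65, 2.65]. Speed limits (rad/s): [2.22, 2.22, 2.79, 2.79, 3.14, 3.14, 3.14].

## Interface

Orientations are given as a 3x3 rotation matrix whose columns are the frame's x, y, z axes.
In Python, from workcell import env, viewer, workorder gives the robot as it stands.
- The arm moves only by the shell command python3 -m pendant 'ROWS' [FORCE]. ROWS is JSON, a list of rows, each a list of 3 entries, a list of its own where there are three numbers: the opening, from 0 (shut) to 1 (fully open), then the shift along the tool's x, y, z in m, then the turn about the tool's y in rad. A call has 1 to 20 rows; each row is the pose to reach, as a shift and turn from the pose commanded when the call began, along the tool's axes at that moment; what a row does not reach only later rows make up. A row lasts 1/12 s, in which the tool goes at most 41.7 mm and 7.16 degrees, less where a joint would pass 70% of its speed; a pose out of reach is approached as far as the arm can. A call with a gripper value outside its range is refused whole. The fingers move at their own pace and stop on an object; FORCE is the grip in N (left out, the last holds). Time passes only in rows, so rows that repeat a pose let the fingers close. It gives the time, the measured TCP pose, the force and the opening at its end, in the units of the state.
- env.get_state(): the state, without advancing time (a new reading comes with each control period).
- viewer.camera(name): name is "scene" or "top" or "wrist"; returns a dict with "frame" (384x512x3 uint8, red, green, blue), "depth" (384x512 float32, mm along the optical axis (not along the pixel's ray), 0 where there is no reading), "fx", "fy", "cx", "cy" (pixels), "rvec" (rotation vector, rad) and "tvec" (3), from world to camera coordinates, as OpenCV has them. Camera axes: x right, y down, z forward; pixel columns grow to the right and rows downward; lengths in mm; the calibration is good to about 2 mm. A picture is of the moment at which its call begins.
- workorder.hand_in(): hands the job in, once; it reports no verdict.
The state is a dict: "clock": time; "qpos": joint angles; "dq": joint speeds; "joint_torque": joint torques, N m; "ee_pos": TCP position; "tcp_rot": TCP orientation; "wrist_force": force on the tool from outside, world axes, zero at the start; "torque": the same for the moment, N m; "finger_gap": opening from 0.0 (shut) to 1.0 (fully open).
Only numpy, scipy, OpenCV 4.12 (cv2) and the standard library are available. Lean on these libraries where they do the work, as an engineer would, in place of code of your own. Each camera call takes 0.05 s, during which the arm holds its last target.

## Task

Put the loupe away in the conservator's field kit. Raise the kit's lid gently by its bow handle until the folding stay at its end comes taut, ease it back so that the stay catches and carries the lid by itself, and set the loupe upright down into its round well; then take the stay by its knob, lift slightly to free the catch, fold the knee over and lower the lid shut without letting it drop. Do not strain the stay so that its foot slips in its slot, do not drop the loupe, and leave the kit's other tools and the paste jar alone.

Things in the scene. Friction and masses are not known exactly. Their poses are not given: they have to be found in the camera images.
- kit: the field kit, a grey case with aluminium edging, 160 x 240 mm and 72 mm high, its 36 mm high lid on top; fixed to the table. Origin: centre of its underside, z up. The lid is hinged on the +y side; the -y side has the bow handle, the -x end (towards the robot) carries the folding stay. Walls 8 mm; inside, a black fitted tray whose top is 32 mm above the table
- hinge (a point): middle of the lid's hinge line, at the top of the case's +y side; the line runs along the kit's x
- lid (a joint): angle of the lid, rad: 0 shut, growing as its -y edge rises; 0.3 to 0.5 kg, falls shut unless held or locked. The stay comes taut and stops the lid somewhere between 1.1 and 1.35 (its foot is set differently each time) and locks when the lid is then eased back, 0.06 below; it does not catch if the lid stopped over 0.02 short of the taut point
- lid_handle (a point): middle of the black bow handle's bar on the lid's -y edge: a round bar 10 mm thick, 66 mm long, parallel to the hinge line, 38 mm out from the lid; 278 mm from the hinge line and, with the lid shut, 14 mm above it
- stay_knob (a point): middle of the black finger knob at the stay's knee, a round pin 11 mm thick, 31 mm long, standing out along the kit's -x; the point is 17 mm out from the steel arm. The knob is on the upper arm, which a pin in a 5 mm slot joins to the lower. Locked, its nose sits behind a catch: pull the knob 5 mm along the stay, away from the foot, and it comes clear, lifting the lid 0.06
- stay_foot (a point): pivot of the stay's 70 mm lower arm, on a foot clamped in a sloping slotted plate on the case's -x end, 34 mm (7 more or less) above the table. To fold, swing the knob about this point, up and over at 75, later 72 mm, from 0.7 rad above the kit's +y (locked) to 2.6 to 3.1 rad (shut); the lid leans on the knob with up to 15 N. The clamp slips along the stay at about 55 N, or 15 N at the bow
- loupe: the black eyepiece loupe, standing: 40 mm diameter at the foot, 36 mm between 12 and 20 mm of height, 32 mm at the top, 28 mm high, 30 g. Origin: centre of its underside, z up
- loupe_well (a point): centre of the floor of the empty round well in the tray, 44 mm diameter, 9 mm deep below the tray's top; the floor is 23 mm above the table
- thread: bobbin of linen thread, 33 mm diameter, 42 mm high, in the tray's other round well: leave it
- folder: bone folder, 154 mm long, in the wide groove of the tray: leave it
- spatula: steel micro spatula, 180 mm long, in the narrow groove of the tray: leave it
- paste_jar: white paste jar with black cap, 64 mm diameter, 68 mm high, standing on the table near the loupe: leave it. Origin: centre of its underside
Things that resemble listed ones, but are neither listed nor needed, are in the scene too. Leave any purple or turquoise look-alike of the loupe alone.

How it is judged:
By the outcome, as a careful person would: the job done as asked, in the order asked, and still so for the second after the job is handed in, with the robot touching nothing.
It also fails if it takes over 72 s, if anything falls off the work surface, if the arm or the gripper's body presses on something with over 40 N, if the wrist force passes 120 N, or if a joint passes its speed limit or range.

## Working session

There is one attempt and no reset: what is moved stays moved. The work goes in short steps, Python scripts to look and compute and a shell command to move; the robot and the scene stay as the last step left them, time stands still between calls to the robot, and variables do not carry over. Pictures are saved under pics/ and viewed, and the job is handed in when it is done.

```bash
ls -la; mkdir -p pics
cat > h.py <<'E'
from workcell import env, viewer, workorder
import numpy as np, cv2, json
def snap(n,fn=None):
    c=viewer.camera(n)
    if fn:
        cv2.imwrite(f'pics/{fn}.png',c['frame'][:,:,::-1])
        np.savez(f'pics/{fn}.npz',**c)
    return c
def load(fn): return np.load(f'pics/{fn}.npz')
def px(c,u,v,z=None,plane=None):
    R,_=cv2.Rodrigues(np.array(c['rvec'],float)); t=np.array(c['tvec'],float).ravel()
    d=np.array([(u-c['cx'])/c['fx'],(v-c['cy'])/c['fy'],1.0])
    o=-R.T@t; r=R.T@d
    if plane is not None: s=(plane-o[2])/r[2]
    else: s=z if z is not None else c['depth'][int(round(v)),int(round(u))]
    return o+s*r
def proj(c,p):
    R,_=cv2.Rodrigues(np.array(c['rvec'],float)); t=np.array(c['tvec'],float).ravel()
    q=R@np.array(p,float)+t
    return np.array([c['fx']*q[0]/q[2]+c['cx'],c['fy']*q[1]/q[2]+c['cy'],q[2]])
def crop(fn,x0,y0,x1,y1,k=4):
    f=cv2.imread(f'pics/{fn}.png')[y0:y1,x0:x1]
    cv2.imwrite(f'pics/{fn}_c{x0}_{y0}.png',cv2.resize(f,None,fx=k,fy=k,interpolation=cv2.INTER_CUBIC))
E
python3 - <<'E'
from h import *
for n in ['scene','top','wrist']: snap(n,n+'0')
s=env.get_state(); print({k:np.round(v,3).tolist() for k,v in s.items()})
E
```

```text
total 12
drwxr-xr-x  3 agent agent 4096 Dec  6 14:48 .
drwxr-xr-x 23 root  root  4096 Dec  6 14:48 ..
drwxr-xr-x  2 agent agent 4096 Dec  6 14:48 pics
{'clock': 0.15, 'qpos': [1.197, 0.334, 0.04, 1.466, -0.013, 1.343, -0.058], 'dq': [-0.002, -0.003, 0.001, -0.001, 0.0, 0.0, -0.0], 'joint_torque': [0.003, -65.904, 1.368, -40.587, 0.017, 0.01, -0.0], 'ee_pos': [176.289, -625.257, 230.618], 'tcp_rot': [[0.271, -0.0, 0.962], [-0.962, 0.001, 0.271], [-0.001, -1.0, -0.0]], 'wrist_force': [0.271, 0.261, -0.272], 'torque': [-0.016, 0.002, 0.015], 'finger_gap': 1.0}
```

View pics/scene0.png

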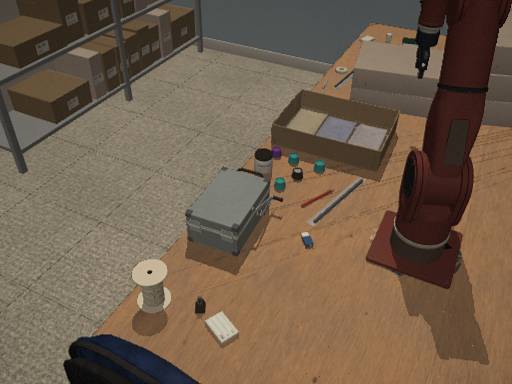

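View pics/top0.png

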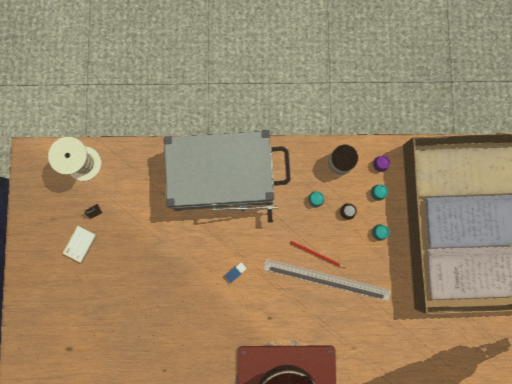

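View pics/wrist0.png

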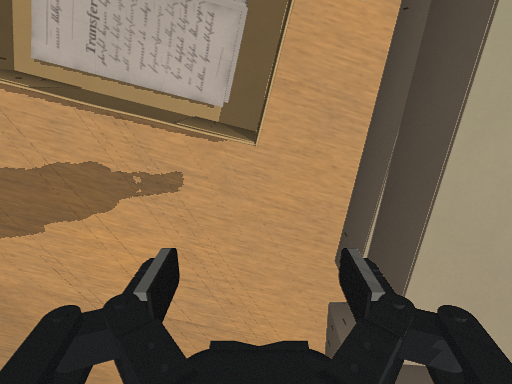

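The top view shows the kit at (218,170) with its handle at (282,166) and the stay knob at (270,215). The black loupe is at (349,211) among teal and purple look-alikes, and the jar is at (344,158).

Run:
```python
from h import *
c=load('top0')
crop('top0',150,110,310,240,5); crop('top0',290,130,410,250,5)
crop('scene0',170,140,330,260,5)
for n,u,v in [('jar',344,158),('loupe',349,211),('teal1',316,199),('teal2',379,192),('teal3',380,232),('purp',381,163),('lidc',218,170),('handle',288,166),('knob',270,215)]:
    print(n,px(c,u,v).round(1))
print(c['fx'],c['cx'],c['cy'],proj(c,[0,0,0]))
```

```text
jar [ 556.6 -137.8   65.6]
loupe [ 434.2 -152.5   30. ]
teal1 [463.9 -74.1  28.3]
teal2 [ 480.3 -227.4   24.6]
teal3 [ 383.4 -225.6   28. ]
purp [ 551.1 -234.2   26.8]
lidc [523.3 155.8 106.9]
handle [534.3  -4.1  89.6]
knob [423.7  37.9  59.9]
484.6911615395845 257.8959636369815 196.48694714454405 [ 287.30987     395.67868956 1145.48195557]
```

View pics/top0_c150_110.png

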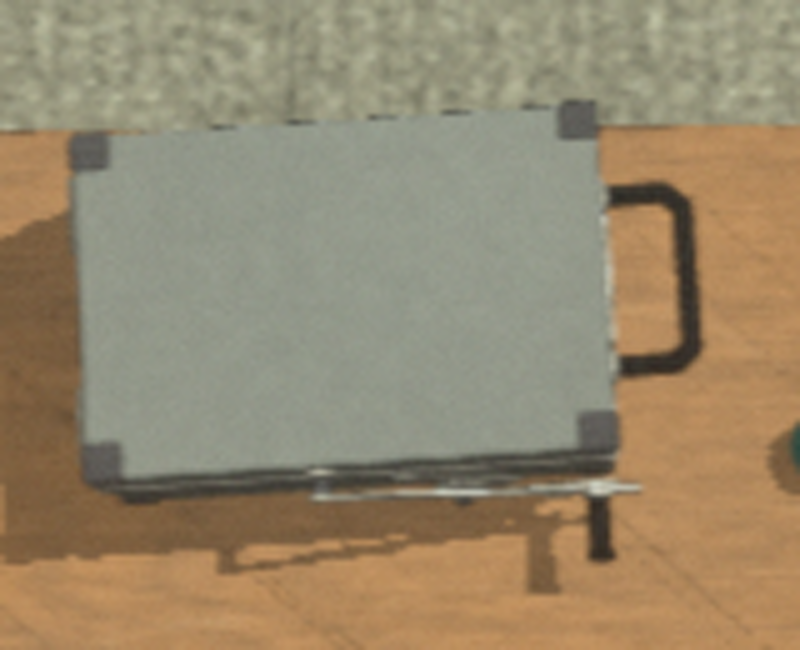

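View pics/top0_c290_130.png

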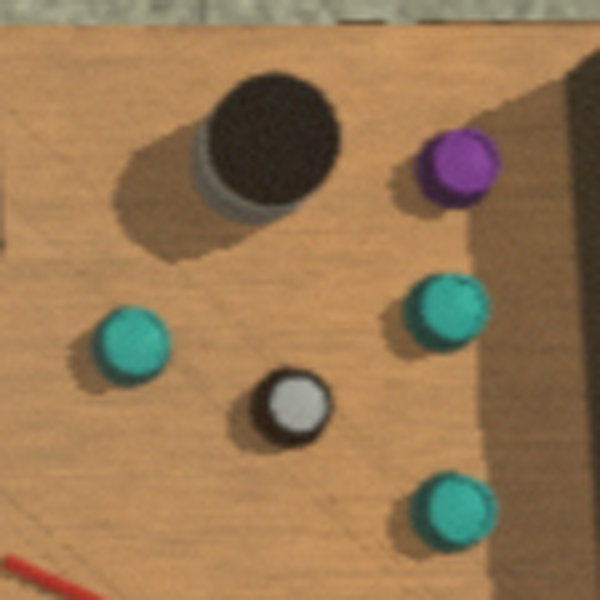

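View pics/scene0_c170_140.png

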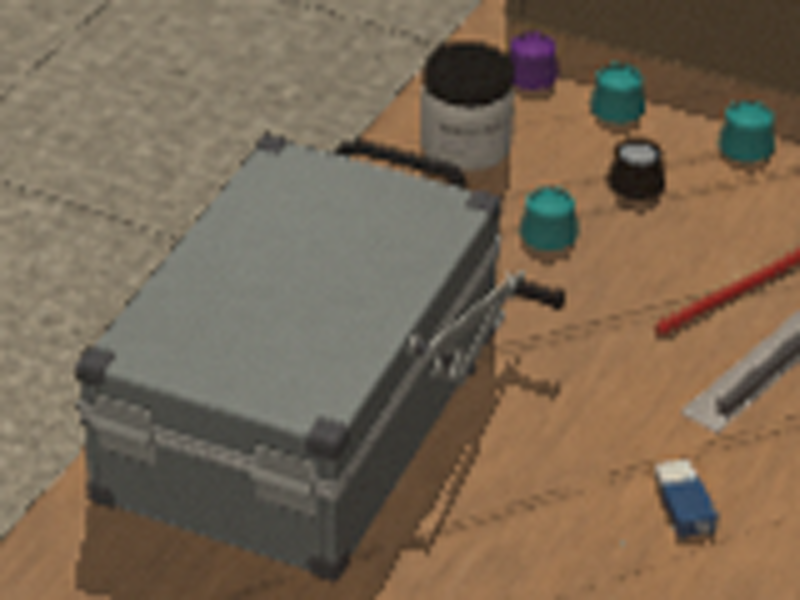

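Run:
```python
from h import *
c=load('top0')
P=lambda x,y,z:px(c,150+(x+.5)/5-.5,110+(y+.5)/5-.5,plane=z)
co=[P(70,134,108),P(597,101,108),P(620,450,108),P(86,486,108)]
for p in co: print(p.round(1))
co=np.array(co)[:,:2]
print('len',[np.linalg.norm(co[i]-co[(i+1)%4]).round(1) for i in range(4)])
ey=(co[0]+co[3]-co[1]-co[2])/2; print('yaw of y', np.arctan2(ey[1],ey[0])-np.pi/2)
ex=(co[0]+co[1]-co[2]-co[3])/2; print('yaw of x', np.arctan2(ex[1],ex[0]))
print('center',co.mean(0))
for n,x,y,z in [('h1',681,190,86),('h2',690,365,86)]: print(n,P(x,y,z))
print('knob tip',P(602,560,52),'base',P(600,490,52))
Q=lambda x,y,z:px(c,290+(x+.5)/5-.5,130+(y+.5)/5-.5,plane=z)
print('loupe top',Q(298,404,28),'jar',Q(274,139,68))
for n,x,y in [('t1',133,340),('t2',452,308),('t3',456,508),('p',463,162)]: print(n,Q(x,y,28))
s=load('scene0')
# depth points on lid in top
vs,us=np.mgrid[140:205:6,175:265:8]
for fn,cc in[('top0',c)]:
    pts=np.array([px(cc,u,v) for u,v in zip(us.ravel(),vs.ravel())]); print('lid z',pts[:,2].mean(),pts[:,2].std())
```

```text
[601.9 280.3 108. ]
[615.3  39.2 108. ]
[454.7  30.4 108. ]
[440.2 270.7 108. ]
len [np.float64(241.5), np.float64(160.9), np.float64(240.7), np.float64(162.0)]
yaw of y 0.05784054930324012
yaw of x 0.05733693295775148
center [528.00084564 155.15795065]
h1 [5.78300926e+02 1.99298906e-01 8.60000000e+01]
h2 [496.17303026  -2.84455888  86.        ]
knob tip [408.6937625   37.90917784  52.        ] base [441.77194766  38.53250688  52.        ]
loupe top [ 435.77529182 -153.38610527   28.        ] jar [ 557.60120538 -138.31335482   68.        ]
t1 [467.36842422 -74.66510399  28.        ]
t2 [ 481.76592882 -229.04517193   28.        ]
t3 [ 385.27130896 -227.53281451   28.        ]
p [ 553.31370513 -236.93095494   28.        ]
lid z 109.18537987384327 1.8985956278823897
```

Run:
```python
from h import *
c=load('wrist0'); s=env.get_state()
R,_=cv2.Rodrigues(c['rvec']); t=c['tvec'].ravel(); o=-R.T@t
T=np.array(s['tcp_rot']); p=np.array(s['ee_pos'])
print('cam in tool',T.T@(o-p),'optical axis in tool',T.T@R[2], 'img right in tool',T.T@R[0])
D=c['depth']
vs,us=np.mgrid[240:384:6,0:512:6]
for v in range(250,384,10):
    print(v,[tuple((T.T@(px(c,u,v)-p)).round().astype(int)) for u in range(10,512,30) if 0<D[v,u]<260])
```

```text
cam in tool [   1.09060048 -141.41990697   85.10343158] optical axis in tool [ 1.40761075e-04  9.45367818e-01 -3.26005627e-01] img right in tool [9.99999653e-01 1.34786875e-04 8.22636722e-04]
250 [(np.int64(-48), np.int64(-18), np.int64(12)), (np.int64(126), np.int64(79), np.int64(-46)), (np.int64(137), np.int64(55), np.int64(-32)), (np.int64(160), np.int64(55), np.int64(-32)), (np.int64(185), np.int64(56), np.int64(-32))]
260 [(np.int64(-45), np.int64(-27), np.int64(12)), (np.int64(44), np.int64(-13), np.int64(3)), (np.int64(56), np.int64(-21), np.int64(8)), (np.int64(126), np.int64(75), np.int64(-54)), (np.int64(139), np.int64(56), np.int64(-41)), (np.int64(163), np.int64(56), np.int64(-41)), (np.int64(187), np.int64(56), np.int64(-41))]
270 [(np.int64(-42), np.int64(-35), np.int64(12)), (np.int64(44), np.int64(-14), np.int64(-2)), (np.int64(50), np.int64(-34), np.int64(11)), (np.int64(126), np.int64(72), np.int64(-62)), (np.int64(140), np.int64(55), np.int64(-50)), (np.int64(166), np.int64(56), np.int64(-51)), (np.int64(191), np.int64(58), np.int64(-52))]
280 [(np.int64(-42), np.i
[... 4822 characters left out ...]
, np.int64(-5)), (np.int64(65), np.int64(-83), np.int64(13))]
380 [(np.int64(-65), np.int64(-87), np.int64(14)), (np.int64(-59), np.int64(-85), np.int64(11)), (np.int64(-63), np.int64(-71), np.int64(-7)), (np.int64(-37), np.int64(-80), np.int64(4)), (np.int64(-24), np.int64(-89), np.int64(17)), (np.int64(-15), np.int64(-92), np.int64(20)), (np.int64(-9), np.int64(-85), np.int64(11)), (np.int64(-1), np.int64(-85), np.int64(12)), (np.int64(7), np.int64(-86), np.int64(12)), (np.int64(15), np.int64(-85), np.int64(11)), (np.int64(21), np.int64(-90), np.int64(18)), (np.int64(29), np.int64(-89), np.int64(17)), (np.int64(70), np.int64(-71), np.int64(-8)), (np.int64(64), np.int64(-86), np.int64(12))]
```

```bash
cat >> h.py <<'E'
psi=0.0576
C=np.array([528.,155.2,0]); ex=np.array([np.cos(psi),np.sin(psi),0]); ey=np.array([-np.sin(psi),np.cos(psi),0]); ez=np.array([0,0,1.])
H=C+120*ey+72*ez
def bar(th): 
    a=th+np.arctan2(14,278); r=np.hypot(14,278); return H-r*np.cos(a)*ey+r*np.sin(a)*ez
def K(p): d=np.array(p)-C; return np.array([d@ex,d@ey,d[2]])
def W(k): return C+k[0]*ex+k[1]*ey+k[2]*ez
YAW=np.pi/2+psi
def shift(target,yaw=None):
    s=env.get_state(); T=np.array(s['tcp_rot']); p=np.array(s['ee_pos'])
    d=T.T@(np.array(target)-p)/1000
    cur=np.arctan2(T[1,0],T[0,0]); t=0 if yaw is None else -((yaw-cur+np.pi)%(2*np.pi)-np.pi)
    print('shift',d.round(4).tolist(),'turn',round(t,3)); return d,t
def st():
    s=env.get_state(); T=np.array(s['tcp_rot'])
    print(round(s['clock'],2),'p',np.round(s['ee_pos'],1).tolist(),'K',K(s['ee_pos']).round(1).tolist(),'yaw',round(np.arctan2(T[1,0],T[0,0]),3),'F',np.round(s['wrist_force'],1).tolist(),'gap',round(s['finger_gap'],3),'q',np.round(s['qpos'],2).tolist())
E
python3 - <<'E'
from h import *
print(bar(0)); shift(bar(0)+[0,0,74],YAW)
E
```

```text
[537.09576846  -2.53796942  86.        ]
shift [-0.5013, 0.0712, 0.5163] turn -2.924
```

```bash
python3 -m pendant '[[1,[-0.25,0.0,0.26],-1.4],[1,[-0.25,0.0,0.26],-1.4],[1,[-0.25,0.0,0.26],-1.4],[1,[-0.25,0.0,0.26],-1.4],[1,[-0.25,0.0,0.26],-1.4],[1,[-0.25,0.0,0.26],-1.4],[1,[-0.25,0.0,0.26],-1.4],[1,[-0.25,0.0,0.26],-1.4],[0.4,[-0.5,0.04,0.515],-2.92],[0.4,[-0.5,0.04,0.515],-2.92],[0.4,[-0.5,0.04,0.515],-2.92],[0.4,[-0.5,0.04,0.515],-2.92],[0.4,[-0.5,0.04,0.515],-2.92],[0.4,[-0.5,0.04,0.515],-2.92],[0.4,[-0.5,0.04,0.515],-2.92],[0.4,[-0.5,0.04,0.515],-2.92],[0.4,[-0.5,0.04,0.515],-2.92],[0.4,[-0.5,0.04,0.515],-2.92],[0.4,[-0.5,0.04,0.515],-2.92],[0.4,[-0.5,0.04,0.515],-2.92]]' 20; python3 -c "
from h import *
st();shift(bar(0)+[0,0,74],YAW)"
```

```text
clock: 1.82
ee_pos: [536.5, -2.9, 190.8]
tcp_rot: [[0.35, -0.001, -0.937], [0.937, 0.001, 0.35], [0.001, -1.0, 0.001]]
wrist_force: [-0.3, -1.7, 0.5]
finger_gap: 0.399
1.82 p [536.5, -2.9, 190.8] K [-0.7, -158.3, 190.8] yaw 1.213 F [-0.3, -1.7, 0.5] gap 0.399 q [0.55, 0.19, -0.7, 1.77, 0.13, 1.23, 1.03]
shift [0.0005, 0.0308, -0.0005] turn -0.415
```

```bash
python3 -m pendant '[[0.4,[0,0,0],-0.2],[0.4,[0,0,0],-0.415],[0.4,[0,0,0],-0.415],[0.4,[0,0,0],-0.415],[0.4,[0,0,0],-0.415],[0.4,[0,0,0],-0.415],[0.4,[0,0,0],-0.415]]' 20; python3 -c "
from h import *
st();shift(bar(0)+[0,0,74],YAW)
snap('wrist','w1');snap('scene','s1'); snap('top','t1')"
```

```text
clock: 2.4
ee_pos: [536.3, -4.7, 191.2]
tcp_rot: [[-0.046, -0.0, -0.999], [0.999, 0.0, -0.046], [0.0, -1.0, 0.0]]
wrist_force: [0.5, 0.1, 0.1]
finger_gap: 0.399
2.4 p [536.3, -4.7, 191.2] K [-0.9, -160.1, 191.2] yaw 1.617 F [0.5, 0.1, 0.1] gap 0.399 q [0.59, 0.2, -0.74, 1.77, 0.14, 1.23, 1.43]
shift [0.0021, 0.0312, -0.0009] turn -0.011
```

View pics/w1.png

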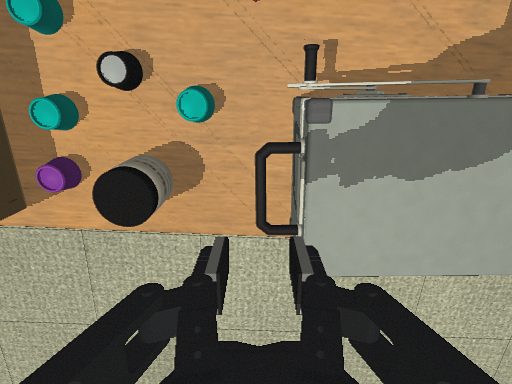

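View pics/s1.png

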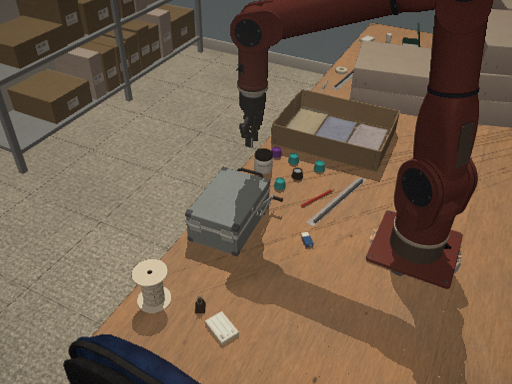

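The wrist view shows the bow's bar at column ≈262, rows 150–228. The stay arm is at row ≈84 with the knob at (310,63), and the loupe is at (112,70).

Run:
```python
from h import *
c=load('w1'); crop('w1',235,130,330,250,5); crop('w1',270,30,500,130,3); crop('w1',80,30,240,130,5)
for u,v in [(262,155),(262,190),(262,225)]:
    p=px(c,u,v); print('bar depth',p.round(1),'plane',px(c,u,v,plane=86).round(1),K(px(c,u,v,plane=86)).round(1))
for u,v in [(311,48),(311,75)]: p=px(c,u,v); print('knob',p.round(1),K(p).round(1))
print('loupe top',px(c,113,69,plane=28).round(1),px(c,113,69).round(1))
# finger tips
s=env.get_state();T=np.array(s['tcp_rot']);p=np.array(s['ee_pos']);D=c['depth']
for v in range(232,330,6):
    print(v,[(u,)+tuple(int(a) for a in (T.T@(px(c,u,v)-p)).round()) for u in range(190,330,6) if 0<D[v,u]<220])
```

```text
bar depth [503.7  -4.1  89.7] plane [504.4  -4.   86. ] [ -32.7 -157.6   86. ]
bar depth [535.7  -2.4  89.7] plane [537.   -2.3  86. ] [-1.000e-01 -1.578e+02  8.600e+01]
bar depth [571.   -0.6  89.1] plane [ 5.725e+02 -5.000e-01  8.600e+01] [  35.5 -158.    86. ]
knob [413.2  35.2  53.8] [-121.6 -113.2   53.8]
knob [435.2  37.7  53.1] [ -99.4 -112.    53.1]
loupe top [ 437.3 -154.4   28. ] [ 437.2 -155.7   25.2]
232 []
238 [(220, -22, -6, 10), (226, -19, -4, 9), (292, 17, -6, 10), (298, 20, -5, 10)]
244 [(214, -24, -12, 10), (220, -21, -13, 10), (226, -18, -9, 8), (292, 16, -12, 10), (298, 19, -12, 10), (304, 22, -13, 10)]
250 [(202, -31, -11, 6), (208, -28, -11, 6), (214, -23, -17, 9), (220, -20, -18, 10), (226, -18, -11, 6), (292, 16, -16, 9), (298, 19, -17, 9), (304, 22, -18, 10), (310, 26, -12, 6), (316, 29, -12, 6)]
256 [(202, -30, -17, 6), (208, -26, -17, 6), (214, -22, -22, 9), (220, -19, -24, 10), (226, -18, -12, 3), (292, 16, -16, 5), (298, 18, -24, 10), (304, 21, -25, 11), (310, 25, -17, 6), (316, 28, -17, 6)]
262 [(196, -31, -23, 6), (202, -29, -22, 6), (208, -24, -29, 10)
[... 2138 characters left out ...]
 -66, 16), (316, 18, -65, 15), (322, 20, -65, 15), (328, 22, -67, 17)]
316 [(190, -23, -70, 17), (196, -21, -68, 15), (202, -19, -69, 16), (208, -17, -68, 15), (214, -15, -68, 16), (304, 14, -69, 16), (310, 16, -68, 16), (316, 17, -69, 16), (322, 19, -68, 16), (328, 21, -69, 16)]
322 [(190, -22, -71, 16), (196, -20, -72, 16), (202, -19, -71, 15), (208, -17, -71, 16), (214, -15, -71, 16), (304, 13, -71, 16), (310, 15, -72, 16), (316, 17, -72, 17), (322, 19, -72, 16), (328, 21, -70, 15)]
328 [(190, -22, -73, 16), (196, -20, -73, 16), (202, -18, -74, 16), (208, -16, -73, 16), (214, -15, -73, 15), (304, 13, -73, 16), (310, 14, -75, 18), (316, 16, -74, 16), (322, 18, -74, 17), (328, 20, -74, 16)]
```

View pics/w1_c270_30.png

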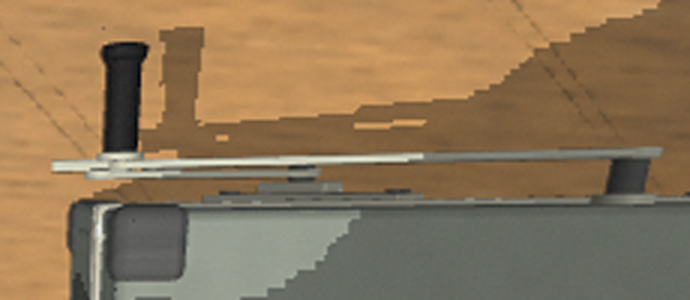

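View pics/w1_c235_130.png

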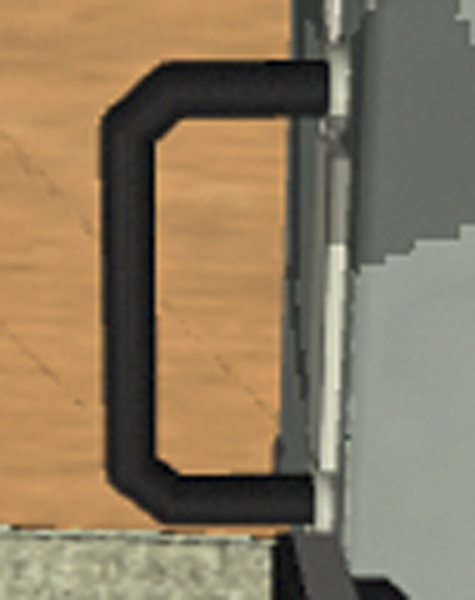

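View pics/w1_c80_30.png

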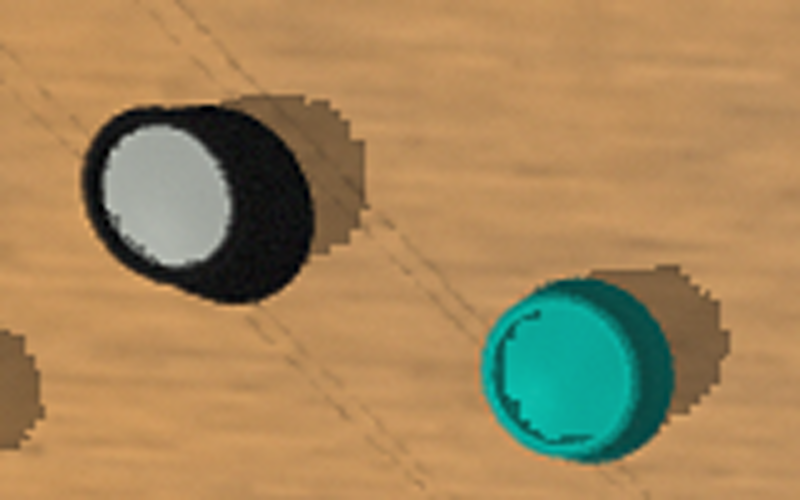

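```bash
python3 -m pendant '[[0.4,[0.0021,0.03,-0.0009],-0.011],[0.4,[0.0021,0.06,-0.0009],-0.011],[0.4,[0.0021,0.09,-0.0009],-0.011],[0.4,[0.0021,0.119,-0.0009],-0.011],[0.4,[0.0021,0.119,-0.0009],-0.011],[0.4,[0.0021,0.119,-0.0009],-0.011]]' 20; python3 -c "
from h import *
st();snap('wrist','w2')"
```

```text
clock: 3.05
ee_pos: [536.4, -2.2, 71.8]
tcp_rot: [[-0.059, -0.003, -0.998], [0.998, 0.001, -0.059], [0.001, -1.0, 0.003]]
wrist_force: [0.1, 0.5, 0.9]
finger_gap: 0.399
3.05 p [536.4, -2.2, 71.8] K [-0.7, -157.7, 71.8] yaw 1.63 F [0.1, 0.5, 0.9] gap 0.399 q [0.54, 0.34, -0.71, 1.89, 0.26, 1.01, 1.35]
```

View pics/w2.png

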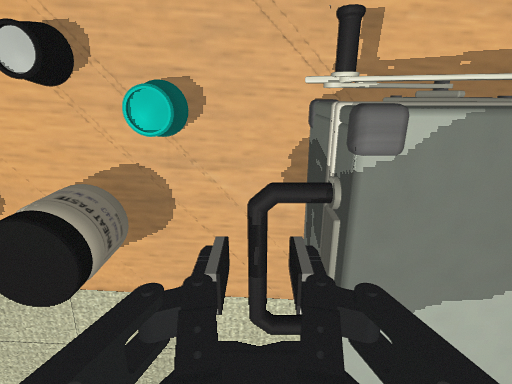

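The bar (column ≈257) runs between the fingers (columns 226 and 292). I'll close lightly.

```bash
python3 -m pendant '[[0.0,[0,0,0],0],[0.0,[0,0,0],0],[0.0,[0,0,0],0],[0.0,[0,0,0],0],[0.0,[0,0,0],0],[0.0,[0,0,0],0]]' 20; python3 -c "
from h import *
st()
p0=bar(0)
for th in [.1,.2,.3,.4,.5,.6,.7,.8,.9,1.0,1.05,1.1,1.2,1.3]:
    d=bar(th)-p0; print(th,'x',round(d@ey,1),'y',round(-d[2],1))"
```

```text
clock: 3.6
ee_pos: [538.5, -2.9, 74.2]
tcp_rot: [[-0.059, 0.003, -0.998], [0.998, -0.001, -0.059], [-0.001, -1.0, -0.003]]
wrist_force: [-0.9, -1.6, 7.4]
finger_gap: 0.105
3.6 p [538.5, -2.9, 74.2] K [1.4, -158.5, 74.2] yaw 1.629 F [-0.9, -1.6, 7.4] gap 0.105 q [0.54, 0.33, -0.72, 1.89, 0.26, 1.01, 1.35]
0.1 x 2.8 y -27.7
0.2 x 8.3 y -55.0
0.3 x 16.6 y -81.5
0.4 x 27.4 y -107.2
0.5 x 40.7 y -131.6
0.6 x 56.5 y -154.5
0.7 x 74.4 y -175.8
0.8 x 94.4 y -195.2
0.9 x 116.2 y -212.5
1.0 x 139.6 y -227.5
1.05 x 151.8 y -234.1
1.1 x 164.4 y -240.1
1.2 x 190.3 y -250.2
1.3 x 217.1 y -257.6
```

```bash
python3 -c "
from h import *
p0=bar(0)
for th in np.arange(.05,1.01,.05):
    d=bar(th)-p0; print(round(th,2),'[0,[%.3f,%.3f,0],0]'%(d@ey/1000,-d[2]/1000))"
```

```text
0.05 [0,[0.001,-0.014,0],0]
0.1 [0,[0.003,-0.028,0],0]
0.15 [0,[0.005,-0.041,0],0]
0.2 [0,[0.008,-0.055,0],0]
0.25 [0,[0.012,-0.068,0],0]
0.3 [0,[0.017,-0.082,0],0]
0.35 [0,[0.022,-0.094,0],0]
0.4 [0,[0.027,-0.107,0],0]
0.45 [0,[0.034,-0.120,0],0]
0.5 [0,[0.041,-0.132,0],0]
0.55 [0,[0.048,-0.143,0],0]
0.6 [0,[0.056,-0.155,0],0]
0.65 [0,[0.065,-0.165,0],0]
0.7 [0,[0.074,-0.176,0],0]
0.75 [0,[0.084,-0.186,0],0]
0.8 [0,[0.094,-0.195,0],0]
0.85 [0,[0.105,-0.204,0],0]
0.9 [0,[0.116,-0.212,0],0]
0.95 [0,[0.128,-0.220,0],0]
1.0 [0,[0.140,-0.227,0],0]
```

First a short piece of the arc, to check the forces.

```bash
python3 -m pendant '[[0,[0.001,-0.014,0],0],[0,[0.003,-0.028,0],0],[0,[0.005,-0.041,0],0],[0,[0.008,-0.055,0],0],[0,[0.008,-0.055,0],0],[0,[0.008,-0.055,0],0]]' 20; python3 -c "
from h import *
st()"
```

```text
clock: 4.1
ee_pos: [537.9, 4.9, 128.4]
tcp_rot: [[-0.059, 0.003, -0.998], [0.998, -0.001, -0.059], [-0.001, -1.0, -0.003]]
wrist_force: [5.6, -3.1, -2.7]
finger_gap: 0.103
4.1 p [537.9, 4.9, 128.4] K [1.2, -150.6, 128.4] yaw 1.629 F [5.6, -3.1, -2.7] gap 0.103 q [0.56, 0.27, -0.74, 1.84, 0.2, 1.11, 1.38]
```

```bash
python3 -m pendant '[[0,[0.004,-0.013,0],0],[0,[0.009,-0.027,0],0],[0,[0.014,-0.039,0],0],[0,[0.019,-0.052,0],0],[0,[0.026,-0.065,0],0],[0,[0.033,-0.077,0],0],[0,[0.040,-0.088,0],0],[0,[0.048,-0.100,0],0],[0,[0.057,-0.110,0],0],[0,[0.066,-0.121,0],0],[0,[0.076,-0.131,0],0],[0,[0.086,-0.140,0],0],[0,[0.097,-0.149,0],0],[0,[0.108,-0.157,0],0],[0,[0.120,-0.165,0],0],[0,[0.132,-0.172,0],0],[0,[0.132,-0.172,0],0],[0,[0.132,-0.172,0],0]]' 20; python3 -c "
from h import *
st()
s=env.get_state(); print('barerr',K(s['ee_pos'])-K(bar(1.0)))
p0=bar(1.0)
for th in [1.02,1.04,1.06,1.08,1.1,1.12,1.14,1.16,1.18,1.2,1.25,1.3,1.35]:
    d=bar(th)-p0; print(round(th,2),'[0,[%.4f,%.4f,0],0]'%(d@ey/1000,-d[2]/1000))
snap('scene','s3')"
```

```text
clock: 5.6
ee_pos: [530.7, 134.3, 302.5]
tcp_rot: [[-0.056, 0.005, -0.998], [0.998, -0.005, -0.056], [-0.005, -1.0, -0.005]]
wrist_force: [-3.4, -15.9, 25.7]
finger_gap: 0.101
5.6 p [530.7, 134.3, 302.5] K [1.5, -21.0, 302.5] yaw 1.627 F [-3.4, -15.9, 25.7] gap 0.101 q [0.41, 0.17, -0.84, 1.57, 0.13, 1.45, 1.19]
barerr [  1.46477571  -2.58230349 -10.9754304 ]
1.02 [0,[0.0049,-0.0027,0],0]
1.04 [0,[0.0098,-0.0053,0],0]
1.06 [0,[0.0147,-0.0079,0],0]
1.08 [0,[0.0197,-0.0103,0],0]
1.1 [0,[0.0248,-0.0126,0],0]
1.12 [0,[0.0299,-0.0148,0],0]
1.14 [0,[0.0351,-0.0170,0],0]
1.16 [0,[0.0402,-0.0190,0],0]
1.18 [0,[0.0455,-0.0209,0],0]
1.2 [0,[0.0507,-0.0227,0],0]
1.25 [0,[0.0640,-0.0267,0],0]
1.3 [0,[0.0775,-0.0301,0],0]
1.35 [0,[0.0912,-0.0328,0],0]
```

View pics/s3.png

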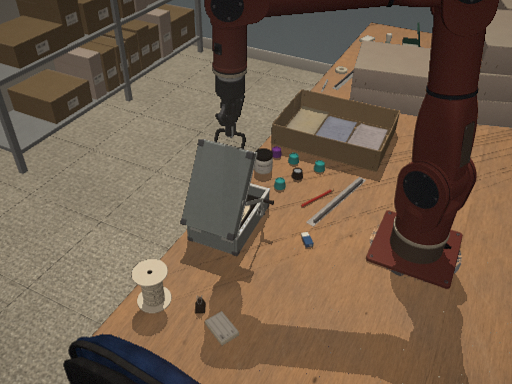

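```bash
python3 -m pendant '[[0.13,[0,-0.002,0],0],[0.16,[0,-0.002,0],0],[0.16,[0,-0.002,0],0],[0.16,[0,-0.002,0],0]]' 20; python3 -c "
from h import *
st()
s=env.get_state(); print('barerr',K(s['ee_pos'])-K(bar(1.0)))
"
```

```text
clock: 5.98
ee_pos: [528.6, 137.4, 300.7]
tcp_rot: [[-0.059, -0.001, -0.998], [0.998, 0.0, -0.059], [0.0, -1.0, 0.001]]
wrist_force: [-0.1, -0.4, 0.8]
finger_gap: 0.161
5.98 p [528.6, 137.4, 300.7] K [-0.4, -17.8, 300.7] yaw 1.63 F [-0.1, -0.4, 0.8] gap 0.161 q [0.41, 0.17, -0.84, 1.58, 0.13, 1.45, 1.19]
barerr [ -0.43348275   0.59477427 -12.83495947]
```

```bash
python3 -m pendant '[[0.16,[0.005,-0.003,0],0],[0.16,[0.010,-0.005,0],0],[0.16,[0.015,-0.008,0],0],[0.16,[0.020,-0.010,0],0],[0.16,[0.025,-0.0125,0],0],[0.16,[0.025,-0.0125,0],0],[0.16,[0.025,-0.0125,0],0]]' 20; python3 -c "
from h import *
st()"
```

```text
clock: 6.57
ee_pos: [527.3, 163.0, 314.0]
tcp_rot: [[-0.06, 0.0, -0.998], [0.998, 0.001, -0.06], [0.0, -1.0, -0.0]]
wrist_force: [-0.6, 1.1, 0.2]
finger_gap: 0.162
6.57 p [527.3, 163.0, 314.0] K [-0.2, 7.9, 314.0] yaw 1.631 F [-0.6, 1.1, 0.2] gap 0.162 q [0.37, 0.19, -0.86, 1.54, 0.14, 1.48, 1.14]
```

```bash
python3 -m pendant '[[0.16,[0.005,-0.002,0],0],[0.16,[0.005,-0.002,0],0],[0.16,[0.005,-0.002,0],0]]'|grep force; python3 -m pendant '[[0.16,[0.005,-0.002,0],0],[0.16,[0.005,-0.002,0],0],[0.16,[0.005,-0.002,0],0]]' | grep force; python3 -c "
from h import *
st();snap('wrist','w4');snap('scene','s4')"
```

```text
wrist_force: [-0.8, 0.5, 0.2]
wrist_force: [0.4, -0.7, -0.3]
7.07 p [526.8, 172.6, 318.0] K [-0.2, 17.5, 318.0] yaw 1.631 F [0.4, -0.7, -0.3] gap 0.156 q [0.36, 0.19, -0.86, 1.53, 0.15, 1.49, 1.12]
```

View pics/w4.png

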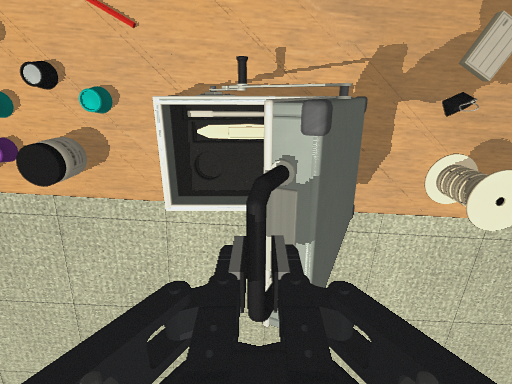

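The bar is caged between the fingers, the empty well is at (207,162) near the front, and the stay at row 88 is not yet straight. I'll continue in small steps.

```bash
for i in 1; do python3 -m pendant '[[0.16,[0.005,-0.002,0],0],[0.16,[0.005,-0.002,0],0],[0.16,[0.005,-0.002,0],0]]'|egrep 'force|ee_p'; done; python3 -m pendant '[[0.16,[0.004,-0.0015,0],0],[0.16,[0.004,-0.0015,0],0],[0.16,[0.004,-0.0015,0],0]]' | egrep 'force|ee_p';  python3 -m pendant '[[0.16,[0.004,-0.0015,0],0],[0.16,[0.004,-0.0015,0],0],[0.16,[0.004,-0.0015,0],0]]' | egrep 'force|ee_p'
```

```text
ee_pos: [526.5, 177.6, 320.0]
wrist_force: [-0.6, -0.5, 0.3]
ee_pos: [526.2, 181.6, 321.4]
wrist_force: [0.4, 0.3, -0.2]
ee_pos: [526.2, 184.5, 322.6]
wrist_force: [-0.5, -3.5, -0.5]
```

```bash
python3 -m pendant '[[0.16,[0.001,-0.0005,0],0],[0.16,[0.001,-0.0005,0],0],[0.16,[0.001,-0.0005,0],0]]'|egrep 'force|ee_p'; python3 -c "
from h import *
st();snap('wrist','w5');crop('w5',180,40,370,110,4)"
```

```text
ee_pos: [526.1, 185.1, 322.9]
wrist_force: [1.8, -5.7, -2.6]
8.17 p [526.1, 185.1, 322.9] K [-0.2, 30.0, 322.9] yaw 1.629 F [1.8, -5.7, -2.6] gap 0.161 q [0.33, 0.2, -0.87, 1.51, 0.15, 1.5, 1.09]
```

View pics/w5_c180_40.png

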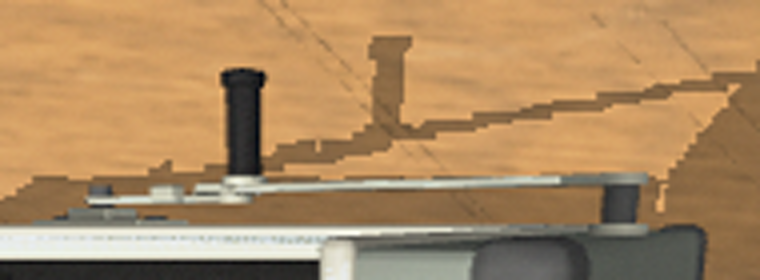

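```bash
python3 -m pendant '[[0.16,[0.001,-0.0003,0],0],[0.16,[0.001,-0.0003,0],0],[0.16,[0.001,-0.0003,0],0]]'|egrep 'force|ee_p'
```

```text
ee_pos: [526.1, 185.5, 323.0]
wrist_force: [-0.3, -7.4, -3.7]
```

```bash
python3 -m pendant '[[0.16,[-0.002,0.0007,0],0],[0.16,[-0.004,0.0015,0],0],[0.16,[-0.006,0.0023,0],0],[0.16,[-0.008,0.003,0],0],[0.16,[-0.010,0.004,0],0],[0.16,[-0.012,0.0048,0],0],[0.16,[-0.014,0.0055,0],0],[0.16,[-0.016,0.0063,0],0],[0.16,[-0.018,0.007,0],0],[0.16,[-0.0195,0.0077,0],0],[0.16,[-0.0205,0.0080,0],0],[0.16,[-0.0205,0.008,0],0],[0.16,[-0.0205,0.008,0],0]]'; python3 -c "
from h import *
st();snap('wrist','w6');crop('w6',180,40,370,110,4);crop('w6',200,180,330,340,4)"
```

```text
clock: 9.55
ee_pos: [527.2, 166.8, 315.7]
tcp_rot: [[-0.059, 0.0, -0.998], [0.998, 0.0, -0.059], [0.0, -1.0, -0.0]]
wrist_force: [-0.3, -0.2, 0.2]
finger_gap: 0.161
9.55 p [527.2, 166.8, 315.7] K [-0.2, 11.6, 315.7] yaw 1.63 F [-0.3, -0.2, 0.2] gap 0.161 q [0.37, 0.19, -0.86, 1.54, 0.14, 1.48, 1.13]
```

View pics/w6_c200_180.png

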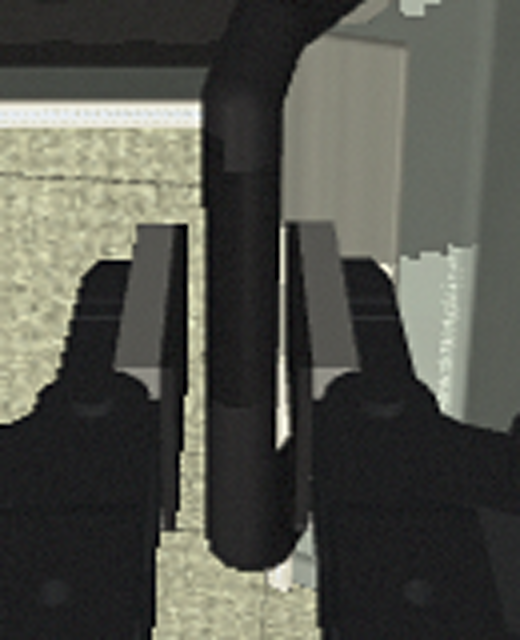

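View pics/w6_c180_40.png

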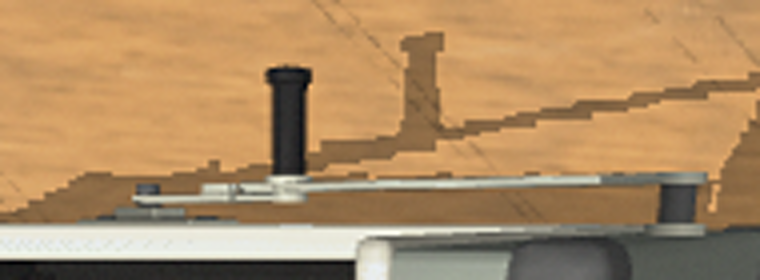

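The bar now stands clear of the -y finger with no force on it, so the stay is carrying the lid. I'll open and withdraw upward, then check.

```bash
python3 -m pendant '[[0.3,[0,0,0],0],[0.35,[0,0,0],0],[0.35,[0,0,0],0],[0.35,[0,-0.02,0],0],[0.35,[0,-0.06,0],0],[0.35,[0,-0.07,0],0],[0.35,[0,-0.07,0],0]]'; python3 -c "
from h import *
st();snap('wrist','w7');snap('scene','s7');crop('s7',170,110,330,260,5)"
```

```text
clock: 10.18
ee_pos: [528.1, 167.7, 389.1]
tcp_rot: [[-0.059, 0.005, -0.998], [0.998, 0.002, -0.059], [0.001, -1.0, -0.005]]
wrist_force: [0.0, 0.3, 0.0]
finger_gap: 0.349
10.18 p [528.1, 167.7, 389.1] K [0.8, 12.4, 389.1] yaw 1.63 F [0.0, 0.3, 0.0] gap 0.349 q [0.36, 0.18, -0.86, 1.4, 0.14, 1.62, 1.14]
```

View pics/w7.png

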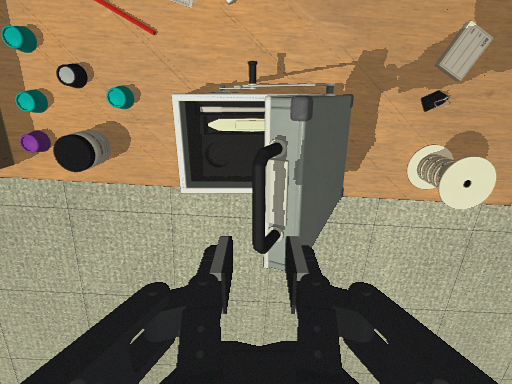

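View pics/s7_c170_110.png

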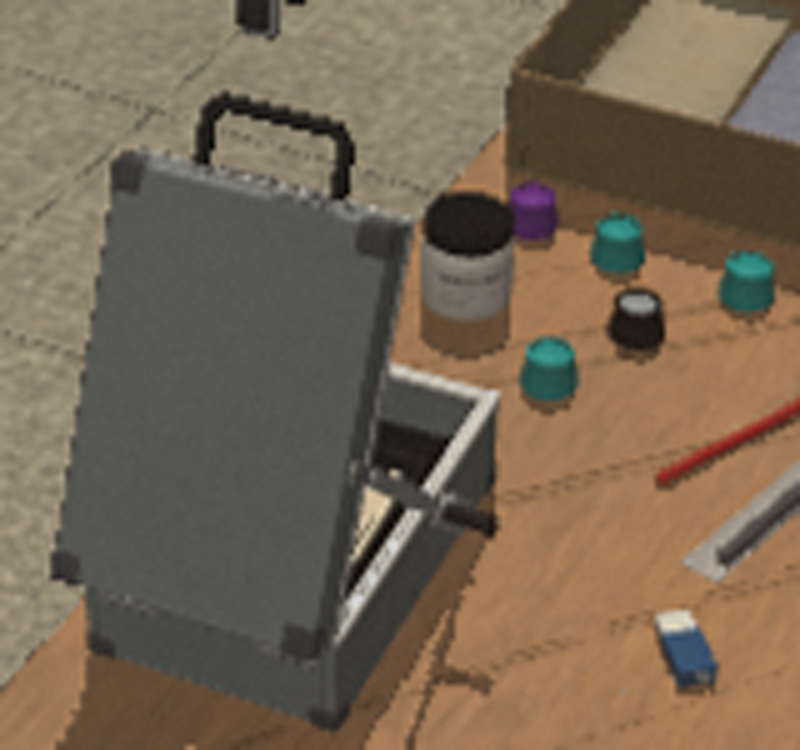

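The lid stands open by itself with the gripper clear, the well is near (222,153) in the wrist view, and the knob is at (252,72).

```bash
python3 -c "
from h import *
c=load('w7')
im=c['frame'][85:200,165:275].astype(float); im=np.clip(im*2.5,0,255).astype(np.uint8)
cv2.imwrite('pics/w7_well.png',cv2.resize(im[:,:,::-1],None,fx=6,fy=6,interpolation=cv2.INTER_CUBIC))
crop('w7',200,50,360,110,5)"
```

```text
(no output)
```

View pics/w7_well.png

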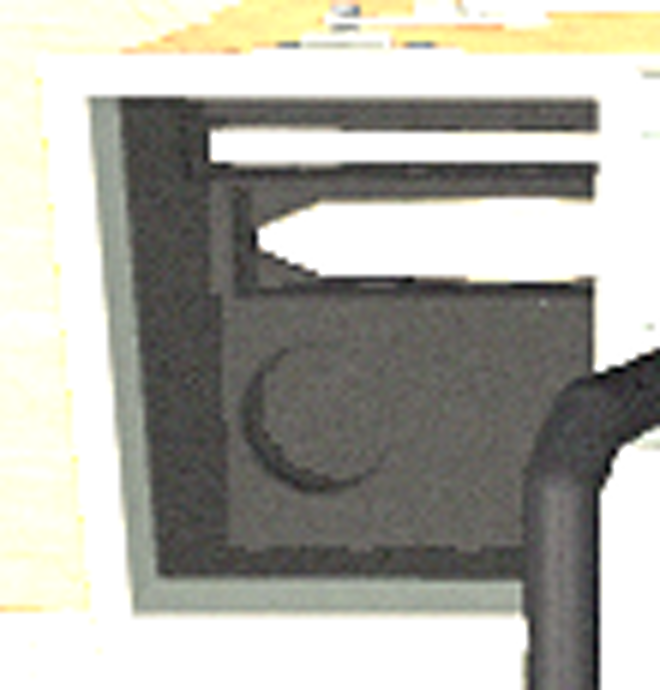

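View pics/w7_c200_50.png

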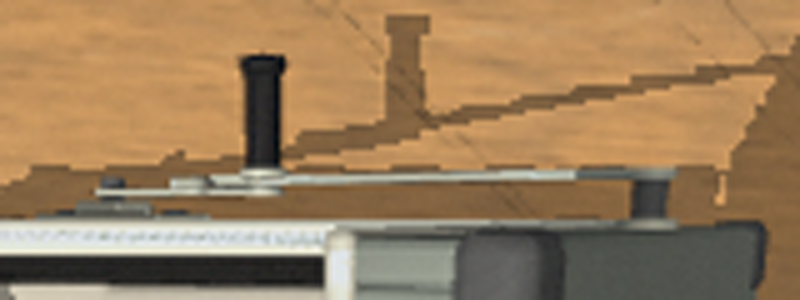

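Run:
```python
from h import *
c=load('w7')
for cx,cy in [(318,418)]:
    p=px(c,165+(cx+.5)/6-.5,85+(cy+.5)/6-.5,plane=32); print('well rim c',p.round(1),K(p).round(1))
# project model circle for a check
def q(k): 
    u=proj(c,W(k)); return ((u[0]+.5-165)*6-.5,(u[1]+.5-85)*6-.5)
k=K(p); 
for a in range(0,360,60): print(a,np.round(q([k[0]+22*np.cos(np.radians(a)),k[1]+22*np.sin(np.radians(a)),32])))
P=lambda x,y:px(c,200+(x+.5)/5-.5,50+(y+.5)/5-.5)
for n,x,y in [('tip',262,66),('mid',263,115),('mid2',263,140),('arm at knob',265,178),('arm far',560,175),('foot',112,192),('lidpost',655,172),('lid side',600,222)]:
    print(n,P(x,y).round(1),K(P(x,y)).round(1))
t=px(c,260,200); print('bar',K(t))
print('case corner: outer rim -y -x, px', )
shift([436.5,-154,120],YAW)
```

```text
well rim c [554.1  95.7  32. ] [ 22.6 -60.9  32. ]
0 [321. 490.]
60 [383. 454.]
120 [381. 381.]
180 [315. 344.]
240 [252. 381.]
300 [256. 454.]
tip [406.2 150.4  86. ] [-121.8    2.2   86. ]
mid [419.1 151.3  84.7] [-108.9    2.4   84.7]
mid2 [425.8 151.7  83.3] [-102.2    2.4   83.3]
arm at knob [436.3 152.9  89.4] [-91.7   3.   89.4]
arm far [432.6 225.5 164.4] [-91.2  75.7 164.4]
foot [442.7 102.7  41.2] [-88.2 -47.5  41.2]
lidpost [431.2 244.2 181.8] [-91.5  94.4 181.8]
lid side [442.6 241.7 139.4] [-80.3  91.3 139.4]
bar [ -6.77990497  12.67285842 332.42863235]
case corner: outer rim -y -x, px
shift [-0.315, 0.2656, 0.1099] turn 0.002
```

```bash
python3 -m pendant '[[0.35,[-0.04,0,0.01],0],[0.35,[-0.08,0,0.02],0],[0.6,[-0.315,0.256,0.11],0],[0.6,[-0.315,0.256,0.11],0],[0.6,[-0.315,0.256,0.11],0],[0.6,[-0.315,0.256,0.11],0],[0.6,[-0.315,0.256,0.11],0],[0.6,[-0.315,0.256,0.11],0],[0.6,[-0.315,0.256,0.11],0],[0.6,[-0.315,0.256,0.11],0],[0.6,[-0.315,0.256,0.11],0],[0.6,[-0.315,0.256,0.11],0],[0.6,[-0.315,0.256,0.11],0],[0.6,[-0.315,0.256,0.11],0]]'; python3 -c "
from h import *
st();snap('wrist','w8')"
```

```text
clock: 11.45
ee_pos: [436.0, -153.5, 129.5]
tcp_rot: [[-0.059, -0.0, -0.998], [0.998, 0.001, -0.059], [0.001, -1.0, 0.0]]
wrist_force: [-0.0, 0.2, 0.2]
finger_gap: 0.6
11.45 p [436.0, -153.5, 129.5] K [-109.6, -302.9, 129.5] yaw 1.63 F [-0.0, 0.2, 0.2] gap 0.6 q [0.8, 0.07, -0.57, 2.01, 0.04, 1.08, 1.84]
```

View pics/w8.png

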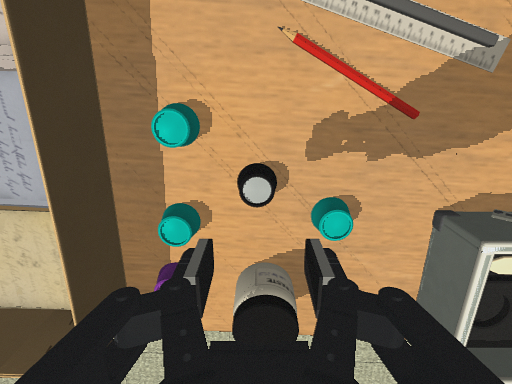

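Run:
```python
from h import *
crop('w8',225,150,290,215,8)
c=load('w8')
print(px(c,257.5,190.5,plane=28))
s=env.get_state();T=np.array(s['tcp_rot']);p=np.array(s['ee_pos']);D=c['depth']
for v in range(232,262,3):
    print(v,[(u,)+tuple(float(a) for a in (T.T@(px(c,u,v)-p)).round(1)) for u in range(200,225,4) if 0<D[v,u]<220])
```

```text
[ 436.1663618  -155.25942476   28.        ]
232 []
235 []
238 []
241 [(200, -31.8, -8.9, 10.6), (204, -29.9, -7.9, 10.1), (208, -27.7, -8.6, 10.4), (212, -26.6, -2.8, 7.2)]
244 [(200, -31.3, -11.5, 10.3), (204, -29.1, -12.1, 10.7), (208, -27.0, -12.4, 10.8), (212, -26.6, -3.3, 5.6)]
247 [(200, -30.7, -14.6, 10.4), (204, -28.5, -15.4, 10.8), (208, -26.6, -14.7, 10.4), (212, -26.6, -3.8, 4.1)]
250 [(200, -29.9, -18.5, 11.0), (204, -28.0, -18.0, 10.6), (208, -26.6, -15.3, 9.1), (212, -26.6, -4.4, 2.6)]
253 [(200, -29.5, -20.7, 10.6), (204, -27.5, -21.0, 10.8), (208, -26.8, -14.9, 7.1), (212, -26.7, -4.5, 0.7)]
256 [(200, -28.9, -23.6, 10.7), (204, -27.3, -22.2, 9.9), (208, -26.8, -15.4, 5.6), (212, -26.7, -5.1, -0.8)]
259 [(200, -28.5, -25.8, 10.5), (204, -27.0, -24.0, 9.4), (208, -26.7, -16.4, 4.5), (212, -26.5, -6.6, -1.8)]
```

View pics/w8_c225_150.png

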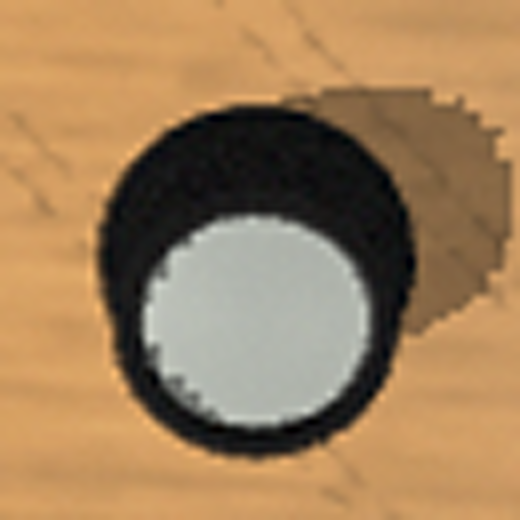

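```bash
python3 -m pendant '[[0.6,[-0.0015,0.03,0],0],[0.6,[-0.0015,0.06,0],0],[0.6,[-0.0015,0.09,0],0],[0.6,[-0.0015,0.105,0],0],[0.6,[-0.0015,0.1155,0],0],[0.6,[-0.0015,0.1155,0],0],[0.6,[-0.0015,0.1155,0],0]]'; python3 -c "
from h import *
st();snap('wrist','w9')"
```

```text
clock: 12.08
ee_pos: [436.9, -155.2, 14.9]
tcp_rot: [[-0.06, 0.001, -0.998], [0.998, 0.0, -0.06], [0.0, -1.0, -0.001]]
wrist_force: [0.0, -0.1, 1.2]
finger_gap: 0.603
12.08 p [436.9, -155.2, 14.9] K [-108.9, -304.7, 14.9] yaw 1.631 F [0.0, -0.1, 1.2] gap 0.603 q [0.76, 0.25, -0.55, 2.1, 0.18, 0.83, 1.73]
```

View pics/w9.png

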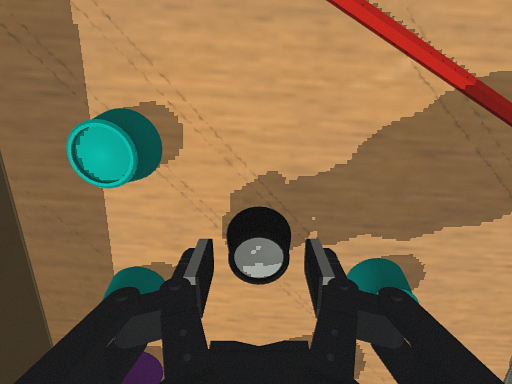

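```bash
python3 - <<'E'
from h import *
c=load('w9');s=env.get_state();T=np.array(s['tcp_rot']);p=np.array(s['ee_pos']);D=c['depth']
q=px(c,259,258,plane=28);print(q, T.T@(q-p))
for v in range(234,262,4):
    print(v,[(u,)+tuple(float(a) for a in (T.T@(px(c,u,v)-p)).round(1)) for u in range(200,216,3) if 0<D[v,u]<220])
E
python3 -m pendant '[[0.6,[0,0.0015,0],0],[0.55,[0,0.0015,0],0],[0.5,[0,0.0015,0],0],[0.4,[0,0.0015,0],0],[0.3,[0,0.0015,0],0],[0.3,[0,0.0015,0],0],[0.3,[0,0.0015,0],0],[0.3,[0,0.0015,0],0]]' 25;  python3 -c "
from h import *
st();snap('wrist','w10')"
```

```text
[ 434.73069272 -156.03534444   28.        ] [ -0.31695468 -12.64550432   2.47431359]
234 [(200, -36.8, 16.0, 1.4), (203, -35.1, 16.7, 1.1), (206, -33.3, 17.0, 0.9), (209, -31.1, 15.6, 1.7), (212, -29.4, 16.6, 1.1), (215, -27.5, 16.1, 1.4)]
238 [(200, -37.1, 16.8, -1.8), (203, -35.1, 16.2, -1.5), (206, -33.2, 16.1, -1.4), (209, -31.3, 16.0, -1.3), (212, -29.5, 16.1, -1.4), (215, -27.8, 17.0, -1.9)]
242 [(200, -31.1, -10.0, 10.4), (203, -29.6, -9.7, 10.2), (206, -28.2, -8.9, 9.8), (209, -26.4, -9.9, 10.3), (212, -26.0, -3.6, 6.8), (215, -27.8, 16.5, -4.5)]
246 [(200, -30.4, -13.7, 10.2), (203, -28.9, -13.4, 10.0), (206, -27.6, -12.6, 9.5), (209, -26.2, -11.6, 9.0), (212, -26.2, -3.6, 4.3), (215, -27.9, 16.0, -7.0)]
250 [(200, -29.7, -17.6, 10.1), (203, -28.0, -18.2, 10.5), (206, -26.7, -17.7, 10.2), (209, -26.1, -13.1, 7.5), (212, -26.2, -4.3, 2.3), (215, -28.1, 16.3, -10.1)]
254 [(200, -29.0, -20.8, 9.9), (203, -27.5, -21.0, 10.0), (206, -26.1, -20.8, 9.8), (209, -26.2, -13.2, 5.2), (212, -26.1, -5.2, 0.3), (215, -28.2, 16.1, -12.8)]
258 [(200, -28.4, -24.2, 9.8), (203, -27.0, -23.9, 9.6), (206, -26.3, -20.8, 7.6), (209, -26.2, -13.8, 3.2), (212, -26.3, -5.0, -2.4), (215, -28.1, 14.8, -14.9)]
clock: 12.8
ee_pos: [436.4, -155.7, 13.3]
tcp_rot: [[-0.059, 0.001, -0.998], [0.998, -0.0, -0.059], [-0.0, -1.0, -0.001]]
wrist_force: [-1.6, 1.1, 7.5]
finger_gap: 0.382
12.8 p [436.4, -155.7, 13.3] K [-109.3, -305.1, 13.3] yaw 1.63 F [-1.6, 1.1, 7.5] gap 0.382 q [0.76, 0.25, -0.55, 2.11, 0.18, 0.83, 1.73]
```

View pics/w10.png

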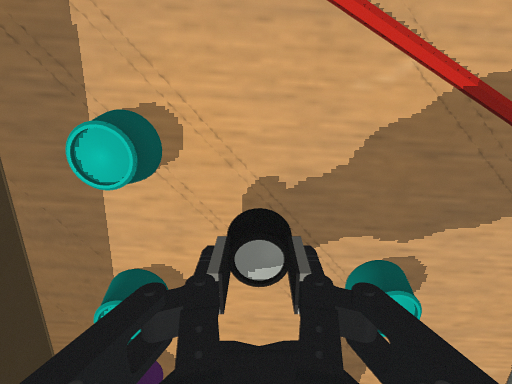

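```bash
python3 -m pendant '[[0.3,[0,-0.005,0],0],[0.3,[0,-0.015,0],0],[0.3,[0,-0.03,0],0],[0.3,[0,-0.03,0],0]]' 30;  python3 -c "
from h import *
st();snap('wrist','w11')"
```

```text
clock: 13.18
ee_pos: [437.7, -156.2, 45.5]
tcp_rot: [[-0.059, 0.003, -0.998], [0.998, -0.001, -0.059], [-0.002, -1.0, -0.003]]
wrist_force: [1.6, -0.4, 0.6]
finger_gap: 0.377
13.18 p [437.7, -156.2, 45.5] K [-108.1, -305.7, 45.5] yaw 1.63 F [1.6, -0.4, 0.6] gap 0.377 q [0.77, 0.2, -0.57, 2.08, 0.14, 0.89, 1.76]
```

View pics/w11.png

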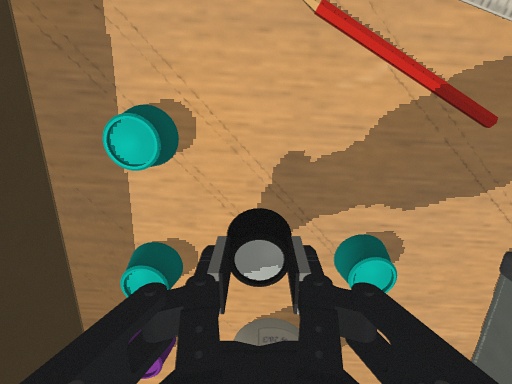

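The loupe is held upright (lens at (259,260)) and has left the table.

Run:
```python
from h import *
c=load('w11');s=env.get_state();T=np.array(s['tcp_rot']);p=np.array(s['ee_pos']);D=c['depth']
crop('w11',215,195,305,295,6)
for u,v in [(259,255),(259,260),(250,262),(268,262),(259,243),(259,225)]:
    q=px(c,u,v); print(u,v,(T.T@(q-p)).round(1))
```

```text
259 255 [ -0.6 -12.8   2.6]
259 260 [ -0.6 -13.   -0.3]
250 262 [ -5.4 -12.8  -1.6]
268 262 [  4.1 -13.5  -1.2]
259 243 [ -0.6 -11.8   9.2]
259 225 [-0.6 -4.3 15.9]
```

View pics/w11_c215_195.png

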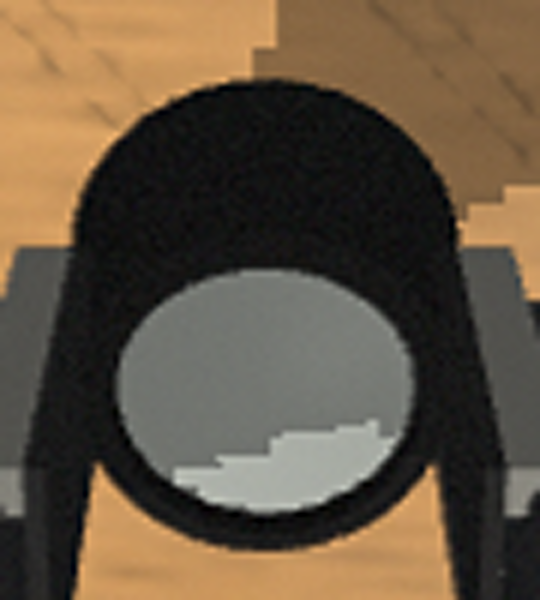

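```bash
python3 -c "
from h import *
shift(W([60,-61,140]),YAW)"
```

```text
shift [0.2443, -0.0956, -0.1691] turn 0.001
```

```bash
python3 -m pendant '[[0.3,[0,-0.02,0],0],[0.3,[0,-0.05,0],0],[0.3,[0,-0.08,0],0],[0.3,[0.02,-0.096,-0.01],0],[0.3,[0.05,-0.096,-0.03],0],[0.3,[0.08,-0.096,-0.05],0],[0.3,[0.11,-0.096,-0.075],0],[0.3,[0.14,-0.096,-0.095],0],[0.3,[0.17,-0.096,-0.115],0],[0.3,[0.20,-0.096,-0.14],0],[0.3,[0.225,-0.096,-0.155],0],[0.3,[0.244,-0.096,-0.169],0],[0.3,[0.244,-0.096,-0.169],0],[0.3,[0.244,-0.096,-0.169],0]]' 30;  python3 -c "
from h import *
st();c=snap('wrist','w12')
im=np.clip(c['frame'].astype(float)*2,0,255).astype(np.uint8)
cv2.imwrite('pics/w12_b.png',im[:,:,::-1])"
```

```text
clock: 14.4
ee_pos: [590.1, 99.4, 138.0]
tcp_rot: [[-0.062, -0.001, -0.998], [0.998, 0.001, -0.062], [0.001, -1.0, 0.001]]
wrist_force: [-0.7, -1.2, -0.1]
finger_gap: 0.371
14.4 p [590.1, 99.4, 138.0] K [58.8, -59.3, 138.0] yaw 1.633 F [-0.7, -1.2, -0.1] gap 0.371 q [0.34, 0.39, -0.72, 1.68, 0.27, 1.18, 1.18]
```

View pics/w12_b.png

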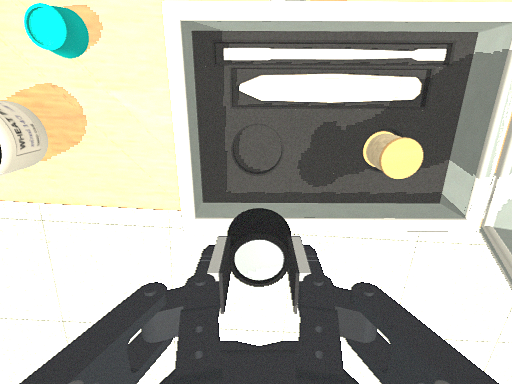

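Excellent view: the empty well is at about (258,148) and the thread bobbin at (395,153). I'll measure the well rim.

```bash
python3 -c "
from h import *
c=load('w12')
im=np.clip(c['frame'][105:190,215:305].astype(float)*4,0,255).astype(np.uint8)
cv2.imwrite('pics/w12_w.png',cv2.resize(im[:,:,::-1],None,fx=7,fy=7,interpolation=cv2.INTER_CUBIC))"
```

```text
(no output)
```

View pics/w12_w.png

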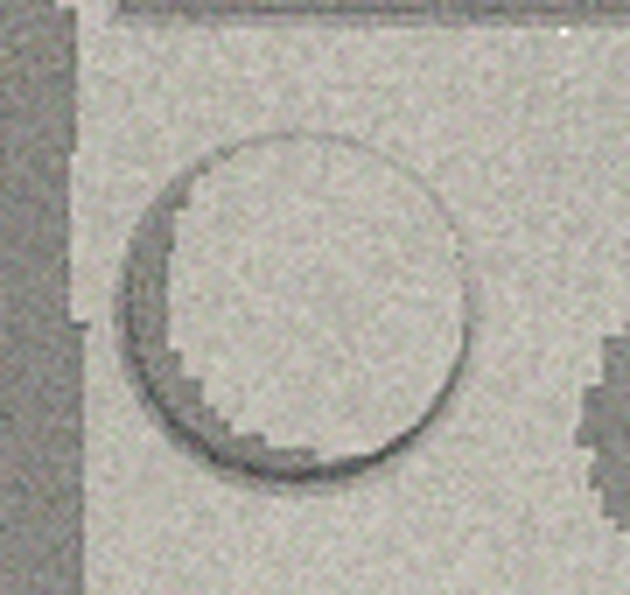

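Run:
```python
from h import *
c=load('w12');s=env.get_state();T=np.array(s['tcp_rot']);p=np.array(s['ee_pos'])
w=px(c,256.93,148.64,plane=32); print('well',w.round(1),K(w).round(1),'tool',(T.T@(w-p)).round(1))
P=lambda x,y: px(c,215+(x+.5)/7-.5,105+(y+.5)/7-.5,plane=32)
print('diam',np.linalg.norm(P(120,308)-P(473,308)),np.linalg.norm(P(296,130)-P(296,487)))
for v in (255,260): print((T.T@(px(c,259,v)-p)).round(1))
# held loupe lens contour center
q=px(c,259.2,260.2); print('loupe',(T.T@(q-p)).round(1))
th=px(c,401,158,plane=65); print('thread',K(th))
```

```text
well [552.9  94.9  32. ] [ 21.4 -61.7  32. ] tool [ -0.7 106.   37. ]
diam 44.29792229601064 45.101836208521085
[  0.9 -12.7   3.4]
[  1.  -12.1  -0.1]
loupe [  1.1 -12.1  -0.2]
thread [22.01114368 49.47562798 65.        ]
```

```bash
python3 -m pendant '[[0.3,[-0.0018,0,0],0],[0.3,[-0.0018,0,0],0],[0.3,[-0.0018,0,0],0],[0.3,[-0.0018,0,0],0]]' | head -2
python3 - <<'E'
from h import *
c=snap('wrist','w13')
st()
s=env.get_state();T=np.array(s['tcp_rot']);p=np.array(s['ee_pos'])
im=np.clip(c['frame'].astype(float)*4,0,255).astype(np.uint8)
g=cv2.resize(im[100:290,215:305][:,:,::-1],None,fx=4,fy=4,interpolation=cv2.INTER_CUBIC)
# split side by side to stay <600
out=np.hstack([g[:380],g[380:]]); cv2.imwrite('pics/w13_w.png',out); print(out.shape)
E
```

```text
clock: 14.78
ee_pos: [590.4, 95.0, 138.8]
14.83 p [590.4, 95.3, 138.8] K [58.8, -63.4, 138.8] yaw 1.629 F [-0.5, 0.6, -1.6] gap 0.373 q [0.35, 0.38, -0.72, 1.68, 0.27, 1.18, 1.19]
(380, 720, 3)
```

View pics/w13_w.png

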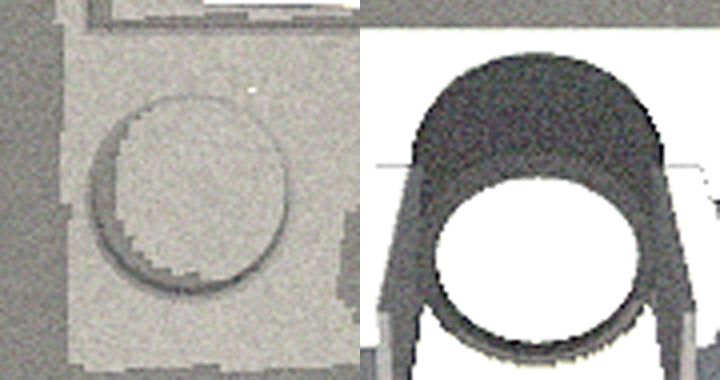

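Run:
```python
from h import *
c=load('w13');s=env.get_state();T=np.array(s['tcp_rot']);p=np.array(s['ee_pos'])
w=px(c,262.0,148.25,plane=32); q=px(c,258.75,259.6,plane=p[2]+13.3)
print('well',K(w).round(1),'tool',(T.T@(w-p)).round(1),'loupe tool',(T.T@(q-p)).round(1), 'diff',(T.T@(w-q)).round(1))
```

```text
well [ 21.3 -61.6  32. ] tool [  1.9 106.8  37.5] loupe tool [ -1.  -13.3   1.3] diff [  2.9 120.1  36.2]
```

```bash
python3 -m pendant '[[0.3,[0.0027,0,0.02],0],[0.3,[0.0027,0,0.037],0],[0.3,[0.0027,0.02,0.037],0],[0.3,[0.0027,0.05,0.037],0],[0.3,[0.0027,0.07,0.037],0],[0.3,[0.0027,0.084,0.037],0],[0.3,[0.0027,0.084,0.037],0],[0.3,[0.0027,0.084,0.037],0],[0.3,[0.0027,0.084,0.037],0]]' 30
python3 - <<'E'
from h import *
c=snap('wrist','w14')
st()
im=np.clip(c['frame'].astype(float)*2.5,0,255).astype(np.uint8)
cv2.imwrite('pics/w14_b.png',im[:,:,::-1])
print(shift(W([21.3,-61.6,36.5])))
E
```

```text
clock: 15.58
ee_pos: [554.2, 96.9, 55.9]
tcp_rot: [[-0.059, 0.002, -0.998], [0.998, 0.0, -0.059], [0.0, -1.0, -0.002]]
wrist_force: [0.6, 0.1, -0.9]
finger_gap: 0.374
15.63 p [554.4, 96.9, 56.1] K [23.0, -59.7, 56.1] yaw 1.63 F [0.0, 0.4, 0.2] gap 0.37 q [0.34, 0.41, -0.71, 1.84, 0.31, 1.0, 1.13]
shift [-0.0019, 0.0196, 0.0017] turn 0
(array([-0.00189782,  0.01957383,  0.00172906]), 0)
```

View pics/w14_b.png

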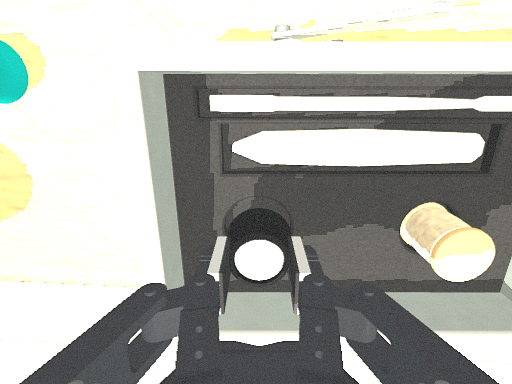

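Run:
```python
from h import *
c=load('w14')
im=np.clip(c['frame'].astype(float)*4,0,255).astype(np.uint8)[180:300,200:320]
g=cv2.resize(im[:,:,::-1],None,fx=5,fy=5,interpolation=cv2.INTER_CUBIC)
for k,col in [((21.3,-61.6),(0,0,255))]:
    pts=[]
    for a in np.linspace(0,2*np.pi,90):
        u=proj(c,W([k[0]+22*np.cos(a),k[1]+22*np.sin(a),32])); pts.append(((u[0]+.5-200)*5,(u[1]+.5-180)*5))
    cv2.polylines(g,[np.int32(pts)],True,col,1)
cv2.imwrite('pics/w14_c.png',g)
```

```text
(no output)
```

View pics/w14_c.png

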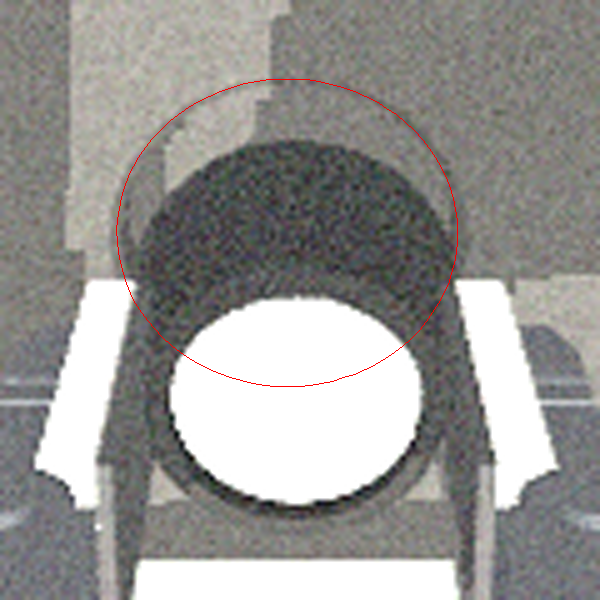

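Run:
```python
from h import *
c=load('w14')
from scipy.optimize import least_squares
# foot outline points (crop): top of arc, and left/right widest of foot circle r=20 at z=42.6
def pr(k,a,r,z):
    u=proj(c,W([k[0]+r*np.cos(a),k[1]+r*np.sin(a),z])); return np.array([(u[0]+.5-200)*5,(u[1]+.5-180)*5])
for z in (42,43.5):
  def ext(k):
    P=np.array([pr(k,a,20,z) for a in np.linspace(0,2*np.pi,180)]); return P[:,0].min(),P[:,0].max(),P[:,1].min()
  f=lambda k:np.array(ext(k))-np.array([138,458,140])
  r=least_squares(f,[22,-60],diff_step=1e-3); print(z,r.x,r.fun)
```

```text
42 [ 23.35542712 -60.23682332] [-2.61418751  2.6154858   0.20637546]
43.5 [ 22.74882644 -60.2418383 ] [-4.13706139  4.13913527  0.3295523 ]
```

```bash
python3 -m pendant '[[0.3,[-0.0012,0,0.0016],0],[0.3,[-0.0012,0.004,0.0016],0],[0.3,[-0.0012,0.008,0.0016],0],[0.3,[-0.0012,0.011,0.0016],0],[0.3,[-0.0012,0.014,0.0016],0],[0.3,[-0.0012,0.014,0.0016],0]]' 30; python3 -c "
from h import *
st()"
```

```text
clock: 16.13
ee_pos: [551.5, 95.2, 39.9]
tcp_rot: [[-0.059, -0.001, -0.998], [0.998, 0.0, -0.059], [0.0, -1.0, 0.001]]
wrist_force: [0.5, -0.2, -0.5]
finger_gap: 0.374
16.13 p [551.5, 95.2, 39.9] K [20.0, -61.3, 39.9] yaw 1.63 F [0.5, -0.2, -0.5] gap 0.374 q [0.34, 0.43, -0.7, 1.86, 0.33, 0.98, 1.12]
```

```bash
python3 -m pendant '[[0.3,[0,0.001,-0.0006],0],[0.3,[0,0.002,-0.0006],0],[0.3,[0,0.002,-0.0006],0],[0.3,[0,0.002,-0.0006],0]]' 30; python3 -c "
from h import *
st();c=snap('wrist','w15')
im=np.clip(c['frame'].astype(float)*4,0,255).astype(np.uint8)[180:300,200:320]
cv2.imwrite('pics/w15_c.png',cv2.resize(im[:,:,::-1],None,fx=5,fy=5,interpolation=cv2.INTER_CUBIC))"
```

```text
clock: 16.47
ee_pos: [552.4, 95.4, 38.6]
tcp_rot: [[-0.059, -0.0, -0.998], [0.998, 0.0, -0.059], [0.0, -1.0, 0.0]]
wrist_force: [1.1, -0.4, -0.3]
finger_gap: 0.374
16.47 p [552.4, 95.4, 38.6] K [20.9, -61.1, 38.6] yaw 1.63 F [1.1, -0.4, -0.3] gap 0.374 q [0.34, 0.43, -0.7, 1.86, 0.33, 0.97, 1.12]
```

View pics/w15_c.png

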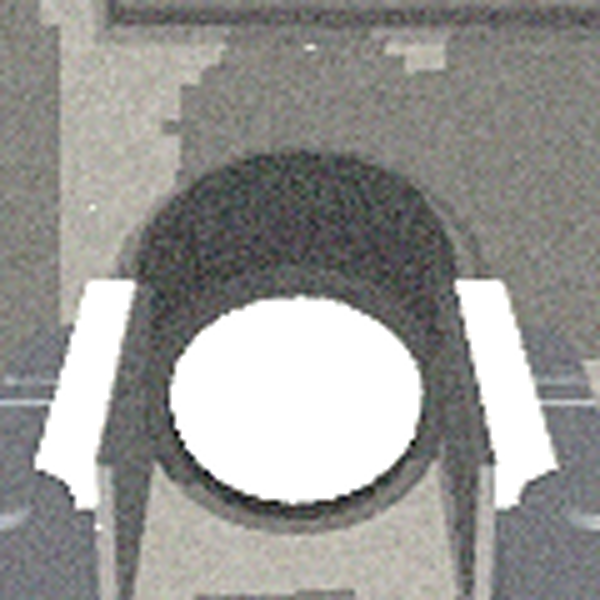

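The loupe's foot is inside the well rim, with the ring visible left and right of it. I'll ease it down to the floor.

```bash
python3 -m pendant '[[0.3,[0,0.001,0],0],[0.3,[0,0.0015,0],0],[0.3,[0,0.0015,0],0]]' 30 | egrep 'ee_p|force'; python3 -m pendant '[[0.3,[0,0.001,0],0],[0.3,[0,0.001,0],0],[0.3,[0,0.001,0],0]]' 30 | egrep 'ee_p|force'
```

```text
ee_pos: [552.3, 95.3, 37.0]
wrist_force: [-0.1, -0.1, -0.4]
ee_pos: [552.5, 95.3, 36.5]
wrist_force: [-2.8, -0.4, 5.0]
```

```bash
python3 -m pendant '[[0.42,[0,-0.0005,0],0],[0.46,[0,-0.0005,0],0],[0.52,[0,-0.0005,0],0],[0.55,[0,-0.0005,0],0],[0.55,[0,-0.0005,0],0],[0.55,[0,-0.015,0],0],[0.55,[0,-0.04,0],0],[0.55,[0,-0.08,0],0],[0.55,[0,-0.11,0],0],[0.55,[0,-0.13,0],0],[0.55,[0,-0.13,0],0],[0.55,[0,-0.13,0],0]]' 20; python3 -c "
from h import *
st();c=snap('wrist','w16')
im=np.clip(c['frame'].astype(float)*2,0,255).astype(np.uint8)
cv2.imwrite('pics/w16_b.png',im[:,:,::-1])"
```

```text
clock: 18.02
ee_pos: [553.1, 95.4, 167.2]
tcp_rot: [[-0.059, 0.002, -0.998], [0.998, -0.0, -0.059], [-0.0, -1.0, -0.002]]
wrist_force: [-0.8, -0.0, -0.5]
finger_gap: 0.549
18.02 p [553.1, 95.4, 167.2] K [21.6, -61.2, 167.2] yaw 1.63 F [-0.8, -0.0, -0.5] gap 0.549 q [0.4, 0.28, -0.76, 1.74, 0.21, 1.2, 1.22]
```

View pics/w16_b.png

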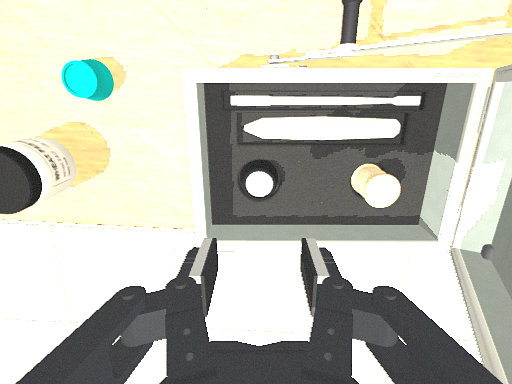

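```bash
python3 -c "
from h import *
c=load('w16')
for u,v in [(259,184),(259,168)]: print(K(px(c,u,v)).round(1))
shift(W([-130,-5,165]),YAW)"
```

```text
[ 21.4 -61.7  48.1]
[  5.4 -61.7  48.4]
shift [0.0566, 0.0009, 0.1508] turn 0.001
```

```bash
python3 -m pendant '[[0.4,[0.0,0,0.04],0],[0.3,[0,0,0.08],0],[0.3,[0.02,0,0.115],0],[0.3,[0.04,0,0.15],0],[0.3,[0.056,0,0.15],0],[0.3,[0.056,0,0.15],0],[0.3,[0.056,0,0.15],0],[0.3,[0.056,0,0.15],0]]' 20; python3 -c "
from h import *
c=snap('wrist','w17');st();snap('scene','s17');crop('s17',170,100,330,260,5)"
```

```text
clock: 18.73
ee_pos: [399.5, 141.6, 165.5]
tcp_rot: [[-0.059, -0.001, -0.998], [0.998, 0.0, -0.059], [0.0, -1.0, 0.001]]
wrist_force: [-0.4, 0.0, 0.7]
finger_gap: 0.3
18.78 p [399.6, 141.5, 165.5] K [-129.0, -6.3, 165.5] yaw 1.629 F [-0.3, 1.0, -1.1] gap 0.297 q [0.46, -0.06, -0.86, 2.03, -0.05, 1.15, 1.25]
```

View pics/w17.png

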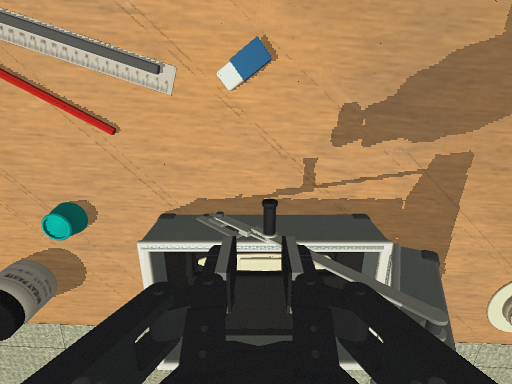

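View pics/s17_c170_100.png

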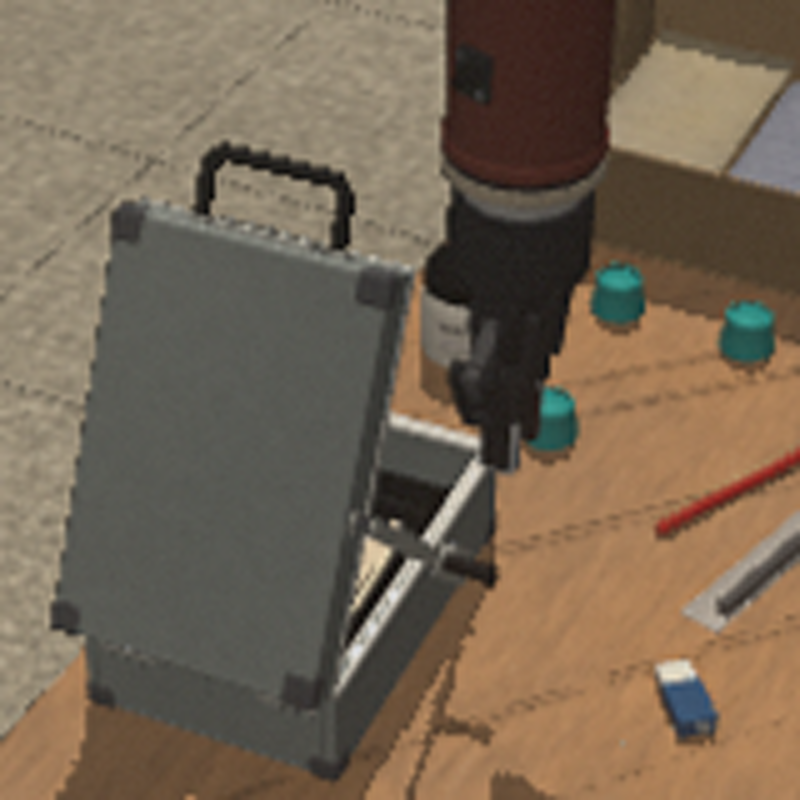

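Run:
```python
from h import *
c=load('s17');s=env.get_state();p=np.array(s['ee_pos'])
f=c['frame'];D=c['depth']
R,_=cv2.Rodrigues(c['rvec']); o=-R.T@c['tvec'].ravel(); print('cam',o)
u0,v0,_=proj(c,p); print('tcp px',u0,v0)
for h in range(10,260,15):
    u,v,z=proj(c,p+[0,0,h]); v=int(round(v)); 
    if v<0: break
    row=D[v]; m=[x for x in range(230,330) if abs(row[x]-z)<70 and row[x]>0]
    # contiguous around u
    L=int(round(u)); 
    mm=set(m); l=L
    while l-1 in mm: l-=1
    r=L
    while r+1 in mm: r+=1
    print(h,v,round(u,1),l,r,'width mm',round((r-l+1)*z/c['fx'],1),'left',round((u-l+.5)*z/c['fx'],1),'right',round((r+.5-u)*z/c['fx'],1))
```

```text
cam [ -16.58235382 1106.52333023 1014.28454364]
tcp px 271.58224399055905 190.13731609569757
10 187 271.7 266 276 width mm 30.4 left 17.2 right 13.2
25 183 271.9 262 277 width mm 43.8 left 28.6 right 15.3
40 179 272.1 269 277 width mm 24.5 left 9.9 right 14.6
55 174 272.3 270 279 width mm 27.0 left 7.7 right 19.4
70 170 272.5 264 281 width mm 48.3 left 24.3 right 24.0
85 165 272.8 264 282 width mm 50.6 left 24.7 right 25.9
100 161 273.0 264 283 width mm 52.9 left 25.1 right 27.8
115 156 273.2 263 284 width mm 57.7 left 28.1 right 29.7
130 151 273.4 259 285 width mm 70.4 left 38.9 right 31.5
145 147 273.7 259 287 width mm 75.0 left 39.2 right 35.8
160 142 273.9 273 288 width mm 41.1 left 3.6 right 37.5
175 137 274.1 260 288 width mm 73.9 left 37.3 right 36.6
190 132 274.4 258 290 width mm 83.5 left 42.6 right 40.8
205 127 274.6 258 291 width mm 85.3 left 42.9 right 42.4
220 121 274.9 259 290 width mm 79.7 left 40.7 right 39.0
235 116 275.1 259 291 width mm 81.5 left 41.0 right 40.5
250 111 275.4 259 291 width mm 80.9 left 41.3 right 39.6
```

Run:
```python
from h import *
crop('w17',185,190,305,260,6)
```

```text
(no output)
```

View pics/w17_c185_190.png

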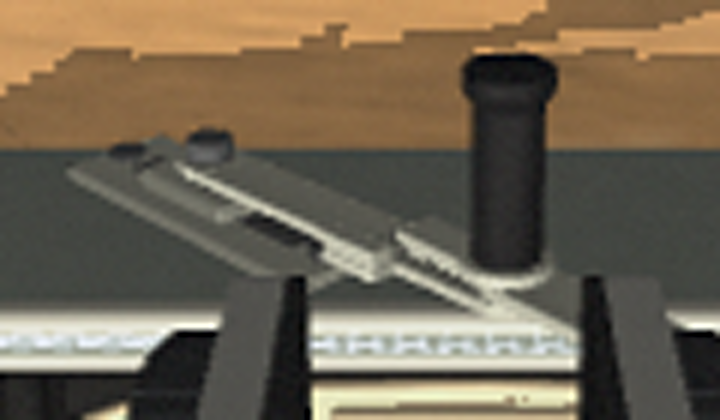

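Run:
```python
from h import *
c=load('w17')
P=lambda x,y:K(px(c,185+(x+.5)/6-.5,190+(y+.5)/6-.5)).round(1)
for n,x,y in [('bolt',210,140),('bolt',210,150),('bolt',215,145),('bolt2',127,152),('armstart',190,170),('plate L',80,170),('knobhead',510,62),('knob',508,120),('knob',508,160),('knob',508,200),('knob',508,240),('kn left',480,180),('kn right',538,180),('kbase',508,272),('case face',300,180),('lowerarm',300,230),('lowarm end',370,270)]:
    print(n,P(x,y))
```

```text
bolt [-93.6 -48.   32.8]
bolt [-92.4 -47.8  34.5]
bolt [-93.3 -46.9  34.5]
bolt2 [-82.8 -66.5  13.7]
armstart [-89.2 -51.2  36. ]
plate L [-82.  -74.1  20.2]
knobhead [-126.2    2.4   80. ]
knob [-119.7    2.    85.9]
knob [-112.4    2.2   83.4]
knob [-106.7    2.2   84.6]
knob [-100.2    2.3   84.4]
kn left [-108.9   -1.8   82.6]
kn right [-109.     6.6   82.8]
kbase [-94.8   2.4  84.1]
case face [-89.8 -31.6  41.3]
lowerarm [-87.8 -30.5  56.3]
lowarm end [-89.6 -18.3  73.7]
```

```bash
python3 -c "
from h import *
shift(W([-122,2.3,66]),YAW)"
```

```text
shift [0.0084, 0.0995, -0.0071] turn 0.0
```

```bash
python3 -m pendant '[[0.3,[0.0084,0,-0.007],0],[0.3,[0.0084,0.02,-0.007],0],[0.3,[0.0084,0.045,-0.007],0],[0.3,[0.0084,0.07,-0.007],0],[0.3,[0.0084,0.09,-0.007],0],[0.3,[0.0084,0.0995,-0.007],0],[0.3,[0.0084,0.0995,-0.007],0],[0.3,[0.0084,0.0995,-0.007],0],[0.3,[0.0084,0.0995,-0.007],0]]' 20; python3 -c "
from h import *
c=snap('wrist','w18');st();crop('w18',190,170,330,300,5)"
```

```text
clock: 19.58
ee_pos: [406.7, 151.4, 67.6]
tcp_rot: [[-0.059, 0.001, -0.998], [0.998, 0.001, -0.059], [0.001, -1.0, -0.001]]
wrist_force: [0.1, 0.8, 0.4]
finger_gap: 0.297
19.63 p [406.8, 151.4, 67.8] K [-121.2, 3.2, 67.8] yaw 1.63 F [-0.6, -0.0, -0.2] gap 0.298 q [0.4, 0.14, -0.89, 2.12, 0.13, 0.94, 1.07]
```

View pics/w18_c190_170.png

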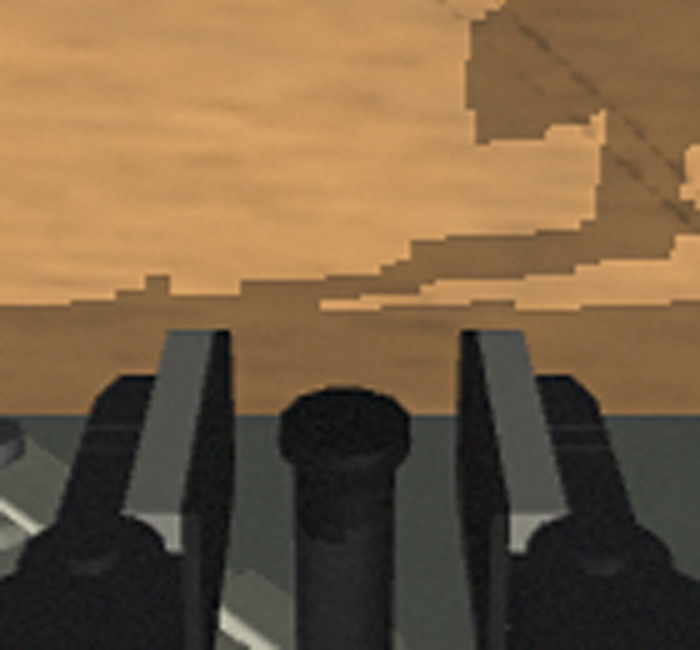

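The knob's head (crop (345,430)) is centred between the pads. I'll close on it.

```bash
python3 -m pendant '[[0.15,[-0.001,0.002,0],0],[0,[-0.001,0.002,0],0],[0,[-0.001,0.002,0],0],[0,[-0.001,0.002,0],0],[0,[-0.001,0.002,0],0],[0,[-0.001,0.002,0],0]]' 40; python3 -c "
from h import *
c=snap('wrist','w19');st();crop('w19',190,170,330,300,5)
from scipy.optimize import brentq
F=np.array([-49.,33.]);Hh=np.array([120.,72.]);r=109.;Lu=135.
def th(k):
    f=lambda t: np.hypot(*(Hh+r*np.array([-np.cos(t+.214),np.sin(t+.214)])-k))-Lu
    ts=np.linspace(-.1,1.4,150); v=[f(t) for t in ts]
    return [round(brentq(f,ts[i],ts[i+1]),3) for i in range(149) if v[i]*v[i+1]<0]
for a in np.arange(.7,3.0,.2):
  for R in (72,): k=F+R*np.array([np.cos(a),np.sin(a)]); print(round(a,2),k.round(1),th(k))
print(th(F+70*np.array([np.cos(.73),np.sin(.73)])),th(F+75*np.array([np.cos(.73),np.sin(.73)])))
"
```

```text
clock: 20.13
ee_pos: [406.7, 150.8, 65.2]
tcp_rot: [[-0.059, 0.002, -0.998], [0.998, 0.001, -0.059], [0.001, -1.0, -0.002]]
wrist_force: [3.0, 5.6, 4.1]
finger_gap: 0.1
20.18 p [406.7, 150.8, 65.2] K [-121.3, 2.6, 65.2] yaw 1.63 F [2.9, 4.4, 2.9] gap 0.108 q [0.4, 0.14, -0.89, 2.12, 0.14, 0.93, 1.07]
0.7 [ 6.1 79.4] [1.149]
0.9 [-4.2 89.4] [1.145]
1.1 [-16.3  97.2] [1.099]
1.3 [-29.7 102.4] [1.021]
1.5 [-43.9 104.8] [0.92]
1.7 [-58.3 104.4] [0.802]
1.9 [-72.3 101.1] [0.67]
2.1 [-85.3  95.2] [0.53]
2.3 [-97.   86.7] [0.382]
2.5 [-106.7   76.1] [0.228]
2.7 [-114.1   63.8] [0.068]
2.9 [-118.9   50.2] []
[1.13] [1.185]
```

View pics/w19_c190_170.png

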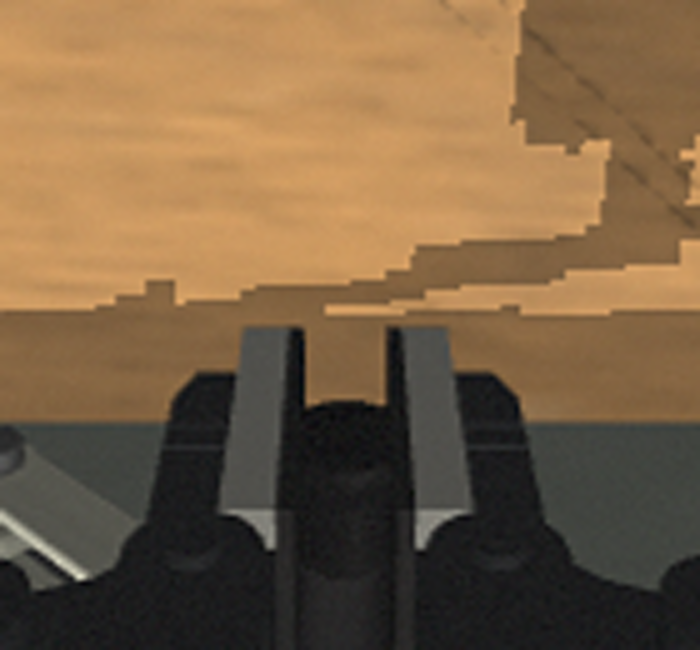

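```bash
python3 -m pendant '[[0,[0.0007,-0.0007,0],0],[0,[0.0015,-0.0014,0],0],[0,[0.0015,-0.0014,0],0],[0,[0.0015,-0.0014,0],0]]' 40 | egrep 'ee_p|force'; python3 -m pendant '[[0,[0.0007,-0.0007,0],0],[0,[0.0015,-0.0014,0],0],[0,[0.0015,-0.0014,0],0],[0,[0.0015,-0.0014,0],0]]' 40 | egrep 'ee_p|force'
```

```text
ee_pos: [406.6, 150.8, 66.1]
wrist_force: [5.2, 0.7, -2.5]
ee_pos: [406.5, 152.3, 67.5]
wrist_force: [6.2, 0.0, -3.0]
```

```bash
python3 -m pendant '[[0,[0.0007,-0.0007,0],0],[0,[0.0015,-0.0014,0],0],[0,[0.0015,-0.0014,0],0],[0,[0.0015,-0.0014,0],0]]' 40 | egrep 'ee_p|force'; python3 -c "
from h import *
st();snap('scene','s20')
c=load('s20')
f=c['frame'];crop('s20',170,100,330,260,5)"
```

```text
ee_pos: [406.4, 153.8, 68.9]
wrist_force: [6.2, -0.2, -2.7]
21.18 p [406.4, 153.8, 68.9] K [-121.5, 5.6, 68.9] yaw 1.629 F [6.2, -0.2, -2.7] gap 0.11 q [0.39, 0.14, -0.89, 2.12, 0.13, 0.94, 1.06]
```

View pics/s20_c170_100.png

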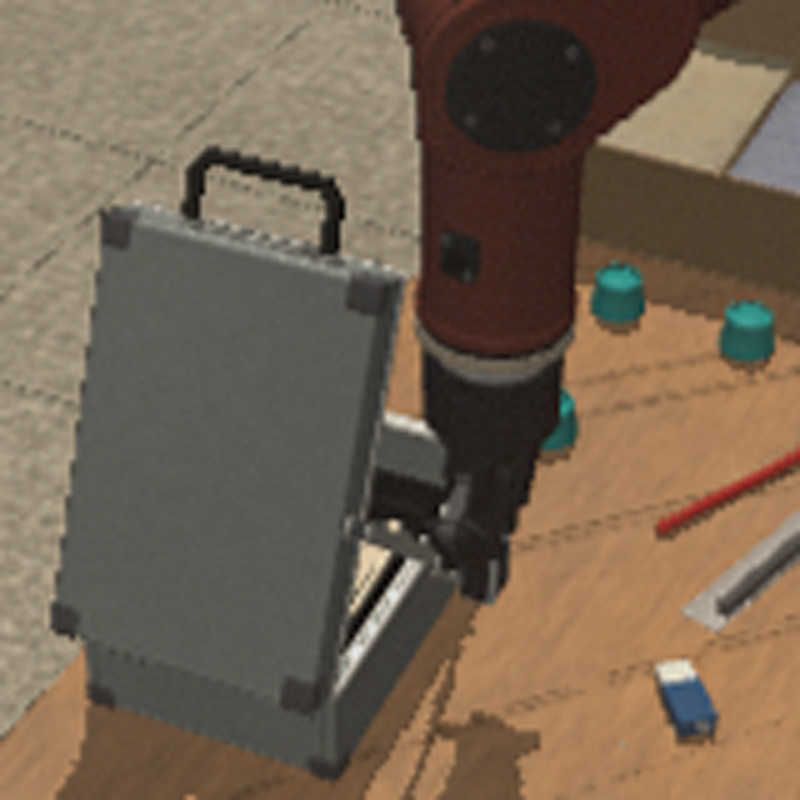

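```bash
python3 -m pendant '[[0,[0.0007,-0.0006,0],0],[0,[0.0007,-0.0006,0],0],[0,[0.0007,-0.0006,0],0]]' 40 | egrep 'ee_p|force'
```

```text
ee_pos: [406.4, 154.1, 69.3]
wrist_force: [7.4, -1.2, -4.0]
```

```bash
cat >> h.py <<'E'
def arc(a0,a1,n,F=(-49.5,32.6),r0=74.5,r1=72,base=None,off=13.9):
    F=np.array(F)
    if base is None:
        p=K(env.get_state()['ee_pos']); base=np.array([p[1],p[2]+off])
    for a in np.linspace(a0,a1,n+1)[1:]:
        r=r1+(r0-r1)*np.clip((1.3-a)/.4,0,1)
        k=F+r*np.array([np.cos(a),np.sin(a)]); d=k-base
        print(round(a,2),'[0,[%.4f,%.4f,0],0]'%(d[0]/1000,-d[1]/1000))
E
python3 -c "
from h import *
p=K(env.get_state()['ee_pos']); d=np.array([p[1],p[2]+13.9])-[-49.5,32.6]; print(p,np.hypot(*d),np.arctan2(d[1],d[0]))
arc(.74,1.1,9)"
```

```text
[-121.47115424    5.87769356   69.32725516] 75.03204588062246 0.7406147615699603
0.78 [0,[-0.0024,-0.0018,0],0]
0.82 [0,[-0.0046,-0.0038,0],0]
0.86 [0,[-0.0068,-0.0058,0],0]
0.9 [0,[-0.0091,-0.0077,0],0]
0.94 [0,[-0.0116,-0.0093,0],0]
0.98 [0,[-0.0142,-0.0108,0],0]
1.02 [0,[-0.0168,-0.0122,0],0]
1.06 [0,[-0.0194,-0.0135,0],0]
1.1 [0,[-0.0222,-0.0147,0],0]
```

```bash
python3 -m pendant '[[0,[-0.0012,-0.001,0],0],[0,[-0.0024,-0.0020,0],0],[0,[-0.0036,-0.003,0],0],[0,[-0.0046,-0.0039,0],0],[0,[-0.0046,-0.0039,0],0],[0,[-0.0046,-0.0039,0],0]]' 40 | egrep 'ee_p|force'; python3 -c "
from h import *
st()
p=K(env.get_state()['ee_pos']); d=np.array([p[1],p[2]+13.9])-[-49.5,32.6]; print(np.hypot(*d),np.arctan2(d[1],d[0]))"
```

```text
ee_pos: [406.6, 149.7, 73.3]
wrist_force: [5.9, -0.2, -3.0]
21.98 p [406.6, 149.7, 73.3] K [-121.5, 1.5, 73.3] yaw 1.629 F [5.9, -0.2, -3.0] gap 0.11 q [0.4, 0.12, -0.89, 2.11, 0.12, 0.95, 1.08]
74.6885302406003 0.819358661703628
```

```bash
python3 -c "
from h import *
arc(.82,1.38,14)"
```

```text
0.86 [0,[-0.0024,-0.0019,0],0]
0.9 [0,[-0.0047,-0.0038,0],0]
0.94 [0,[-0.0072,-0.0054,0],0]
0.98 [0,[-0.0098,-0.0069,0],0]
1.02 [0,[-0.0124,-0.0083,0],0]
1.06 [0,[-0.0151,-0.0095,0],0]
1.1 [0,[-0.0178,-0.0107,0],0]
1.14 [0,[-0.0205,-0.0118,0],0]
1.18 [0,[-0.0233,-0.0127,0],0]
1.22 [0,[-0.0261,-0.0135,0],0]
1.26 [0,[-0.0289,-0.0142,0],0]
1.3 [0,[-0.0317,-0.0148,0],0]
1.34 [0,[-0.0345,-0.0155,0],0]
1.38 [0,[-0.0373,-0.0161,0],0]
```

```bash
python3 -m pendant '[[0,[-0.0024,-0.0019,0],0],[0,[-0.0047,-0.0038,0],0],[0,[-0.0072,-0.0054,0],0],[0,[-0.0098,-0.0069,0],0],[0,[-0.0124,-0.0083,0],0],[0,[-0.0151,-0.0095,0],0],[0,[-0.0178,-0.0107,0],0],[0,[-0.0178,-0.0107,0],0],[0,[-0.0178,-0.0107,0],0]]' 40 | egrep 'ee_p|force'; python3 -c "
from h import *
st();snap('scene','s21');crop('s21',170,100,330,260,5)
p=K(env.get_state()['ee_pos']); d=np.array([p[1],p[2]+13.9])-[-49.5,32.6]; print(np.hypot(*d),np.arctan2(d[1],d[0]))"
```

```text
ee_pos: [407.5, 131.7, 84.0]
wrist_force: [6.3, -0.5, -3.7]
22.73 p [407.5, 131.7, 84.0] K [-121.6, -16.5, 84.0] yaw 1.629 F [6.3, -0.5, -3.7] gap 0.109 q [0.44, 0.09, -0.88, 2.12, 0.08, 0.97, 1.15]
73.21121597563472 1.1008498683040426
```

View pics/s21_c170_100.png

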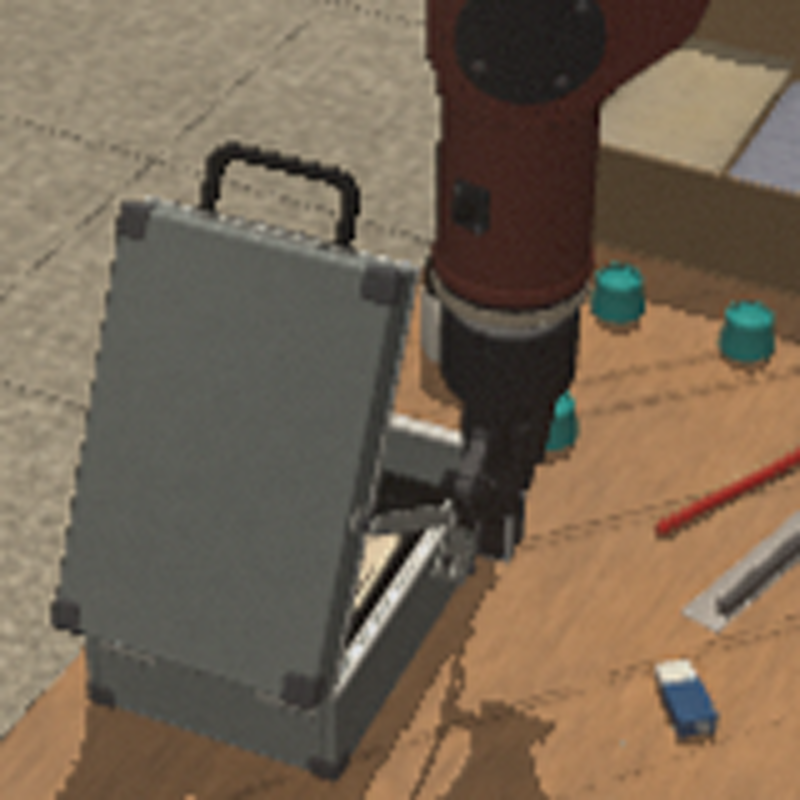

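The knee is folding over cleanly, the lid is following and the forces are low. I'll carry on.

```bash
python3 -c "
from h import *
arc(1.1,1.7,15)"
```

```text
1.14 [0,[-0.0027,-0.0011,0],0]
1.18 [0,[-0.0054,-0.0020,0],0]
1.22 [0,[-0.0082,-0.0028,0],0]
1.26 [0,[-0.0111,-0.0035,0],0]
1.3 [0,[-0.0139,-0.0041,0],0]
1.34 [0,[-0.0167,-0.0048,0],0]
1.38 [0,[-0.0195,-0.0054,0],0]
1.42 [0,[-0.0223,-0.0059,0],0]
1.46 [0,[-0.0252,-0.0063,0],0]
1.5 [0,[-0.0281,-0.0065,0],0]
1.54 [0,[-0.0309,-0.0067,0],0]
1.58 [0,[-0.0338,-0.0067,0],0]
1.62 [0,[-0.0367,-0.0066,0],0]
1.66 [0,[-0.0396,-0.0064,0],0]
1.7 [0,[-0.0424,-0.0061,0],0]
```

```bash
python3 -m pendant '[[0,[-0.0027,-0.0011,0],0],[0,[-0.0054,-0.0020,0],0],[0,[-0.0082,-0.0028,0],0],[0,[-0.0111,-0.0035,0],0],[0,[-0.0139,-0.0041,0],0],[0,[-0.0167,-0.0048,0],0],[0,[-0.0195,-0.0054,0],0],[0,[-0.0195,-0.0054,0],0]]' 40 | egrep 'ee_p|force'; python3 -c "
from h import *
p=K(env.get_state()['ee_pos']); d=np.array([p[1],p[2]+13.9])-[-49.5,32.6]; print(p,np.hypot(*d),np.arctan2(d[1],d[0]))
arc(1.38,1.86,12)"
```

```text
ee_pos: [408.7, 111.9, 89.4]
wrist_force: [5.5, -1.1, -2.6]
[-121.56587735  -36.37196115   89.42806431] 71.9361139116102 1.3872720390831674
1.42 [0,[-0.0023,-0.0005,0],0]
1.46 [0,[-0.0052,-0.0008,0],0]
1.5 [0,[-0.0080,-0.0011,0],0]
1.54 [0,[-0.0109,-0.0012,0],0]
1.58 [0,[-0.0138,-0.0013,0],0]
1.62 [0,[-0.0167,-0.0012,0],0]
1.66 [0,[-0.0195,-0.0010,0],0]
1.7 [0,[-0.0224,-0.0007,0],0]
1.74 [0,[-0.0253,-0.0002,0],0]
1.78 [0,[-0.0281,0.0003,0],0]
1.82 [0,[-0.0309,0.0010,0],0]
1.86 [0,[-0.0337,0.0017,0],0]
```

```bash
python3 -m pendant '[[0,[-0.0023,-0.0005,0],0],[0,[-0.0052,-0.0008,0],0],[0,[-0.0080,-0.0011,0],0],[0,[-0.0109,-0.0012,0],0],[0,[-0.0138,-0.0013,0],0],[0,[-0.0167,-0.0012,0],0],[0,[-0.0195,-0.0010,0],0],[0,[-0.0224,-0.0007,0],0],[0,[-0.0224,-0.0007,0],0]]' 40 | egrep 'ee_p|force'; python3 -c "
from h import *
snap('scene','s22');crop('s22',170,80,330,260,4)
p=K(env.get_state()['ee_pos']); d=np.array([p[1],p[2]+13.9])-[-49.5,32.6]; print(p,np.hypot(*d),np.arctan2(d[1],d[0]))
arc(1.7,2.3,15)"
```

```text
ee_pos: [409.8, 89.7, 89.4]
wrist_force: [11.1, 0.7, -13.0]
[-121.75287827  -58.33430366   89.47484908] 71.3240785671415 1.6949766882500497
1.74 [0,[-0.0033,-0.0002,0],0]
1.78 [0,[-0.0061,0.0003,0],0]
1.82 [0,[-0.0089,0.0010,0],0]
1.86 [0,[-0.0117,0.0018,0],0]
1.9 [0,[-0.0144,0.0026,0],0]
1.94 [0,[-0.0171,0.0036,0],0]
1.98 [0,[-0.0198,0.0047,0],0]
2.02 [0,[-0.0224,0.0059,0],0]
2.06 [0,[-0.0250,0.0072,0],0]
2.1 [0,[-0.0275,0.0086,0],0]
2.14 [0,[-0.0300,0.0101,0],0]
2.18 [0,[-0.0324,0.0117,0],0]
2.22 [0,[-0.0347,0.0134,0],0]
2.26 [0,[-0.0370,0.0152,0],0]
2.3 [0,[-0.0391,0.0171,0],0]
```

View pics/s22_c170_80.png

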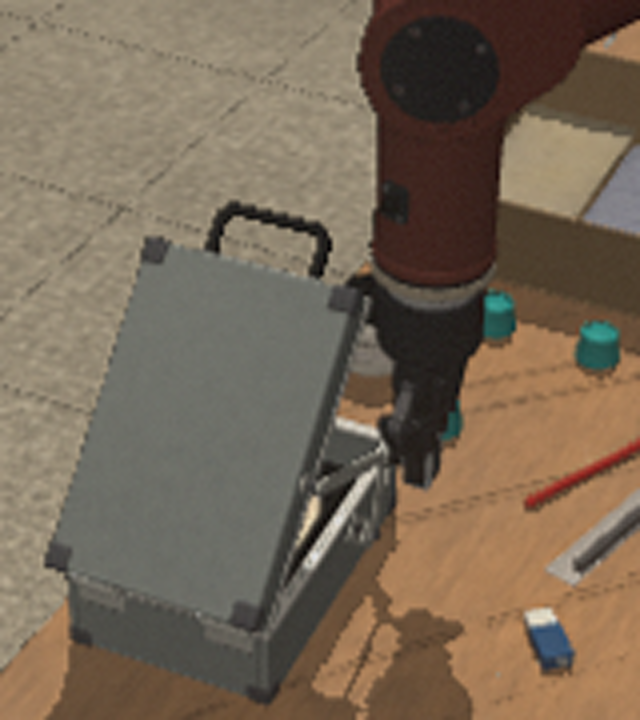

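```bash
python3 -m pendant '[[0,[-0.001,0.0012,0],0],[0,[-0.0033,0.0018,0],0],[0,[-0.0061,0.0023,0],0],[0,[-0.0089,0.0030,0],0],[0,[-0.0115,0.0038,0],0],[0,[-0.0115,0.0038,0],0]]' 40 | egrep 'ee_p|force'; python3 -c "
from h import *
p=K(env.get_state()['ee_pos']); d=np.array([p[1],p[2]+13.9])-[-49.5,32.6]; print(p,np.hypot(*d),np.arctan2(d[1],d[0]))"
```

```text
ee_pos: [410.5, 78.5, 85.7]
wrist_force: [9.7, 1.1, -11.0]
[-121.71413813  -69.79445188   85.71332213] 70.01892687007324 1.8648584631079785
```

```bash
python3 -c "
from h import *
arc(1.865,2.705,21,F=(-49,31),r0=70,r1=70)"
```

```text
1.9 [0,[-0.0022,0.0025,0],0]
1.94 [0,[-0.0048,0.0035,0],0]
1.98 [0,[-0.0074,0.0045,0],0]
2.02 [0,[-0.0099,0.0057,0],0]
2.06 [0,[-0.0124,0.0070,0],0]
2.1 [0,[-0.0148,0.0084,0],0]
2.14 [0,[-0.0172,0.0098,0],0]
2.18 [0,[-0.0195,0.0114,0],0]
2.22 [0,[-0.0218,0.0131,0],0]
2.26 [0,[-0.0240,0.0148,0],0]
2.31 [0,[-0.0261,0.0166,0],0]
2.34 [0,[-0.0281,0.0186,0],0]
2.38 [0,[-0.0301,0.0206,0],0]
2.42 [0,[-0.0320,0.0226,0],0]
2.46 [0,[-0.0338,0.0248,0],0]
2.5 [0,[-0.0355,0.0270,0],0]
2.54 [0,[-0.0371,0.0293,0],0]
2.58 [0,[-0.0386,0.0316,0],0]
2.62 [0,[-0.0401,0.0340,0],0]
2.66 [0,[-0.0414,0.0365,0],0]
2.7 [0,[-0.0426,0.0390,0],0]
```

```bash
python3 -m pendant '[[0,[-0.0022,0.0022,0],0],[0,[-0.0048,0.0035,0],0],[0,[-0.0074,0.0045,0],0],[0,[-0.0099,0.0057,0],0],[0,[-0.0124,0.0070,0],0],[0,[-0.0148,0.0084,0],0],[0,[-0.0148,0.0084,0],0]]' 40 | egrep 'ee_p|force'; python3 -c "
from h import *
p=K(env.get_state()['ee_pos']); d=np.array([p[1],p[2]+13.9])-[-49,31]; print(p,np.hypot(*d),np.arctan2(d[1],d[0]));snap('scene','s23');crop('s23',170,80,330,260,4)
arc(2.1,2.86,19,F=(-49,31),r0=70,r1=70)"
```

```text
ee_pos: [411.5, 63.1, 77.6]
wrist_force: [7.8, -2.5, -3.9]
[-121.65384189  -85.19168791   77.60601557] 70.50401544850473 2.109854601584255
2.14 [0,[-0.0017,0.0017,0],0]
2.18 [0,[-0.0041,0.0032,0],0]
2.22 [0,[-0.0063,0.0049,0],0]
2.26 [0,[-0.0085,0.0066,0],0]
2.3 [0,[-0.0107,0.0084,0],0]
2.34 [0,[-0.0127,0.0103,0],0]
2.38 [0,[-0.0147,0.0123,0],0]
2.42 [0,[-0.0166,0.0144,0],0]
2.46 [0,[-0.0184,0.0165,0],0]
2.5 [0,[-0.0201,0.0187,0],0]
2.54 [0,[-0.0217,0.0210,0],0]
2.58 [0,[-0.0233,0.0233,0],0]
2.62 [0,[-0.0247,0.0257,0],0]
2.66 [0,[-0.0261,0.0282,0],0]
2.7 [0,[-0.0273,0.0307,0],0]
2.74 [0,[-0.0284,0.0333,0],0]
2.78 [0,[-0.0295,0.0359,0],0]
2.82 [0,[-0.0304,0.0385,0],0]
2.86 [0,[-0.0313,0.0412,0],0]
```

View pics/s23_c170_80.png

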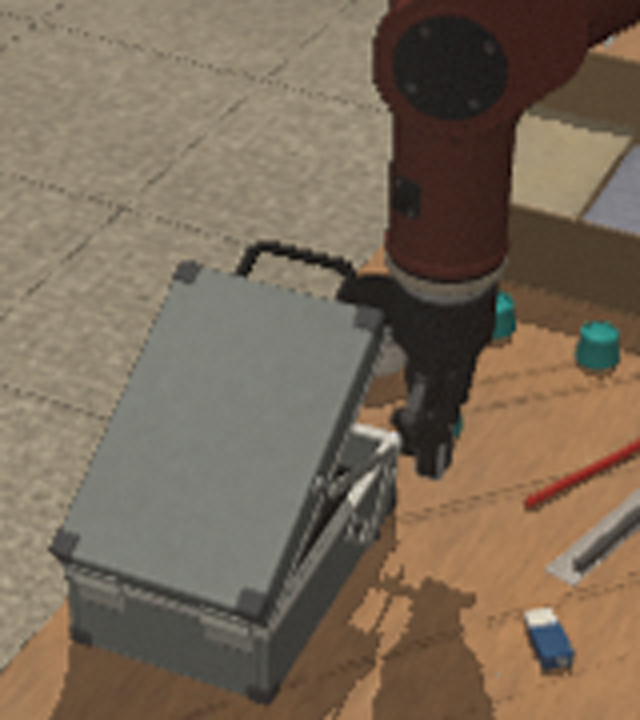

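```bash
python3 -m pendant '[[0,[-0.0017,0.0017,0],0],[0,[-0.0041,0.0032,0],0],[0,[-0.0063,0.0049,0],0],[0,[-0.0085,0.0066,0],0],[0,[-0.0107,0.0084,0],0],[0,[-0.0127,0.0103,0],0],[0,[-0.0147,0.0123,0],0],[0,[-0.0166,0.0144,0],0],[0,[-0.0166,0.0144,0],0]]' 40 | egrep 'ee_p|force'; python3 -c "
from h import *
p=K(env.get_state()['ee_pos']); d=np.array([p[1],p[2]+13.9])-[-49,31]; print(p,np.hypot(*d),np.arctan2(d[1],d[0]));snap('scene','s24');crop('s24',170,80,330,260,4)
a=np.arctan2(d[1],d[0]);arc(a,a+.6,15,F=(-49,31),r0=70,r1=70)"
```

```text
ee_pos: [412.5, 46.2, 63.2]
wrist_force: [7.2, -4.9, -3.7]
[-121.60142243 -102.13466312   63.15495478] 70.3160812645092 2.427449150358405
2.47 [0,[-0.0017,0.0025,0],0]
2.51 [0,[-0.0034,0.0047,0],0]
2.55 [0,[-0.0050,0.0070,0],0]
2.59 [0,[-0.0065,0.0094,0],0]
2.63 [0,[-0.0080,0.0118,0],0]
2.67 [0,[-0.0093,0.0142,0],0]
2.71 [0,[-0.0105,0.0167,0],0]
2.75 [0,[-0.0117,0.0193,0],0]
2.79 [0,[-0.0127,0.0219,0],0]
2.83 [0,[-0.0136,0.0246,0],0]
2.87 [0,[-0.0144,0.0272,0],0]
2.91 [0,[-0.0151,0.0299,0],0]
2.95 [0,[-0.0157,0.0327,0],0]
2.99 [0,[-0.0162,0.0354,0],0]
3.03 [0,[-0.0166,0.0382,0],0]
```

View pics/s24_c170_80.png

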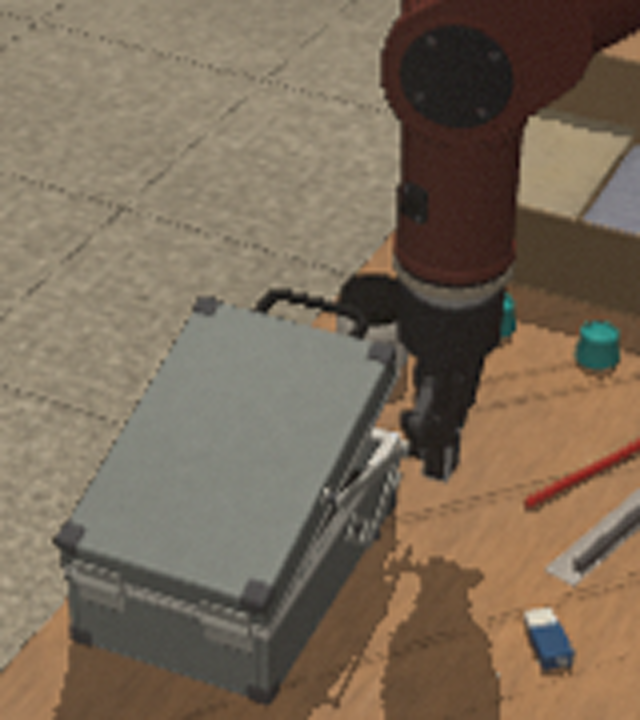

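```bash
python3 -m pendant '[[0,[-0.0017,0.0025,0],0],[0,[-0.0034,0.0047,0],0],[0,[-0.0048,0.0070,0],0],[0,[-0.0061,0.0094,0],0],[0,[-0.0074,0.0118,0],0],[0,[-0.0085,0.0142,0],0],[0,[-0.0085,0.0142,0],0],[0,[-0.0085,0.0142,0],0]]' 40 | egrep 'ee_p|force'; python3 -c "
from h import *
p=K(env.get_state()['ee_pos']); print(p)
p=np.array([p[1],p[2]+13.9]);print('knob',p,'to S',np.array([-112.5,48])-p)"
```

```text
ee_pos: [413.0, 37.5, 49.2]
wrist_force: [7.4, -7.4, -4.3]
[-121.59260548 -110.86382761   49.15405019]
knob [-110.86382761   63.05405019] to S [ -1.63617239 -15.05405019]
```

```bash
python3 -m pendant '[[0,[-0.0005,0.002,0],0],[0,[-0.001,0.004,0],0],[0,[-0.0014,0.006,0],0],[0,[-0.0018,0.008,0],0],[0,[-0.0018,0.008,0],0],[0,[-0.0018,0.008,0],0]]' 40 | egrep 'ee_p|force'; python3 -m pendant '[[0,[-0.0002,0.002,0],0],[0,[-0.0004,0.004,0],0],[0,[-0.0004,0.004,0],0],[0,[-0.0004,0.004,0],0]]' 40 | egrep 'ee_p|force'; python3 -c "
from h import *
snap('scene','s25');crop('s25',170,80,330,260,4);st()"
```

```text
ee_pos: [413.1, 35.6, 41.2]
wrist_force: [7.4, -8.3, -4.9]
ee_pos: [413.1, 36.8, 37.4]
wrist_force: [5.6, -1.6, -1.6]
27.73 p [413.1, 36.8, 37.4] K [-121.5, -111.6, 37.4] yaw 1.629 F [5.7, -2.4, -1.4] gap 0.101 q [0.55, 0.13, -0.77, 2.19, 0.12, 0.86, 1.33]
```

View pics/s25_c170_80.png

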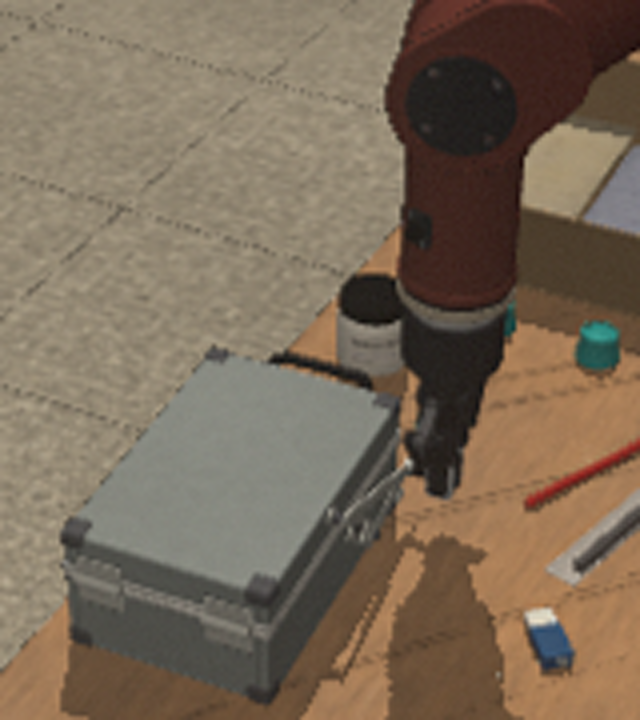

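The lid looks down on the case and the lean on the knob has gone. I'll go slightly lower, then check.

```bash
python3 -m pendant '[[0,[0,0.001,0],0],[0,[0,0.002,0],0],[0,[0,0.002,0],0],[0,[0,0.002,0],0]]' 40 | egrep 'ee_p|force'
python3 - <<'E'
from h import *
c=snap('top','t26'); a=load('top0')
for n,(u,v) in {'c1':(185,150),'c2':(255,145),'c3':(190,190),'c4':(258,185)}.items():
    f=lambda d:np.median(np.array([px(d,u+i,v+j)[2] for i in range(-3,4) for j in range(-3,4)]))
    print(n,f(a).round(1),f(c).round(1))
crop('t26',150,110,310,240,5);st()
E
```

```text
ee_pos: [413.2, 37.2, 35.8]
wrist_force: [3.1, -1.4, 7.1]
c1 108.5 108.7
c2 108.7 108.5
c3 108.7 108.9
c4 109.9 428.2
28.12 p [413.2, 37.2, 35.8] K [-121.4, -111.2, 35.8] yaw 1.63 F [3.8, -1.8, 7.0] gap 0.107 q [0.55, 0.14, -0.77, 2.19, 0.13, 0.86, 1.33]
```

View pics/t26_c150_110.png

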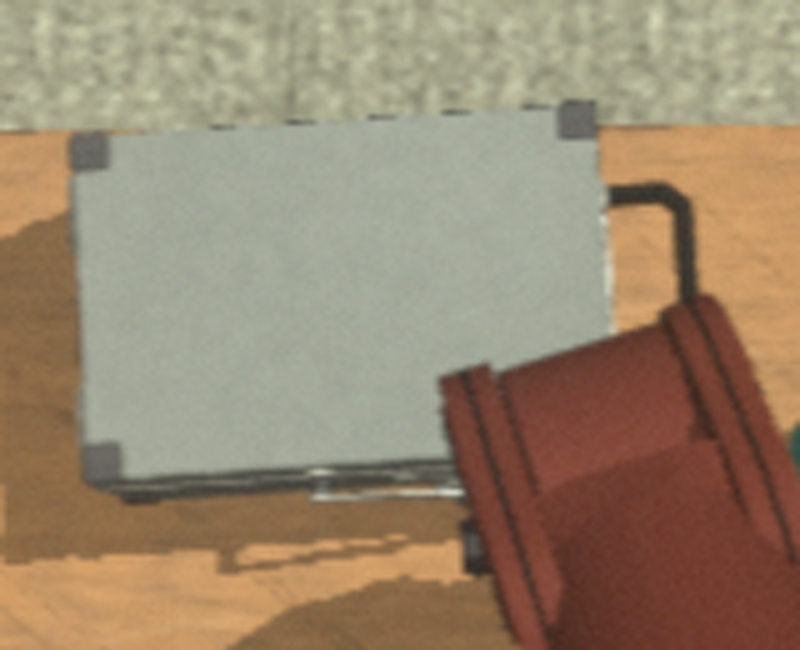

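The lid's top is back at its starting height (108.5 mm). I'll release and go up and away.

```bash
python3 -m pendant '[[0,[0,-0.0015,0],0],[0.15,[0,-0.0015,0],0],[0.3,[0,-0.0015,0],0],[0.35,[0,-0.0015,0],0],[0.35,[0,-0.0015,0],0],[0.35,[0,-0.015,0],0],[0.35,[0,-0.04,0],0],[0.35,[0,-0.08,0],0],[0.35,[-0.02,-0.12,0],0],[0.35,[-0.06,-0.15,0],0],[0.35,[-0.1,-0.15,0],0],[0.35,[-0.14,-0.15,0],0],[0.35,[-0.18,-0.15,0],0],[0.35,[-0.20,-0.15,0],0],[0.35,[-0.20,-0.15,0],0]]' 20
python3 - <<'E'
from h import *
c=snap('top','t27'); a=load('top0')
snap('scene','s27')
for n,(u,v) in {'c1':(185,150),'c2':(255,145),'c3':(190,190),'c4':(258,185)}.items():
    f=lambda d:np.median(np.array([px(d,u+i,v+j)[2] for i in range(-3,4) for j in range(-3,4)]))
    print(n,f(a).round(1),f(c).round(1))
crop('t27',150,110,310,240,5);crop('s27',170,140,330,260,5);st()
E
```

```text
clock: 29.37
ee_pos: [423.3, -167.5, 184.8]
tcp_rot: [[-0.052, -0.001, -0.999], [0.999, -0.0, -0.052], [-0.0, -1.0, 0.001]]
wrist_force: [-0.7, 1.2, -0.0]
finger_gap: 0.35
c1 108.5 108.6
c2 108.7 109.7
c3 108.7 109.4
c4 109.9 109.2
29.47 p [423.9, -162.4, 184.8] K [-122.2, -311.1, 184.8] yaw 1.628 F [-0.1, 0.8, 0.5] gap 0.346 q [0.81, -0.01, -0.53, 1.96, -0.01, 1.19, 1.91]
```

View pics/t27_c150_110.png

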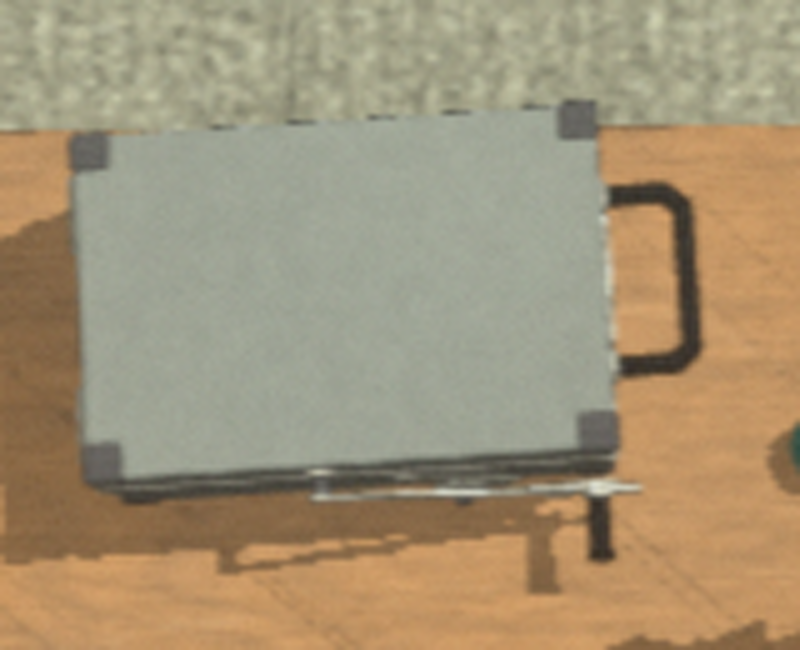

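View pics/s27_c170_140.png

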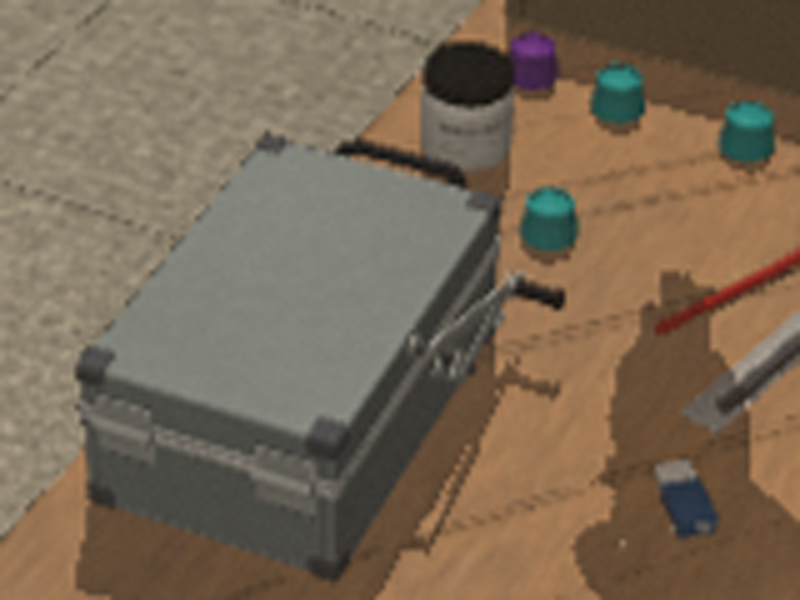

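The picture matches the start: the lid is shut, the knob is back at crop (600,525), and the jar and look-alikes are where they were. I'll let the arm settle and hand in.

```bash
python3 -m pendant '[[0.35,[0,0,0],0],[0.35,[0,0,0],0],[0.35,[0,0,0],0],[0.35,[0,0,0],0]]' | egrep 'clock|force'; python3 -c "
from workcell import workorder
print(workorder.hand_in())"
```

```text
clock: 29.8
wrist_force: [0.6, 0.2, -0.0]
the job is handed in; nothing more can be done
None
```

The loupe is put away in the kit, the lid is shut, and the job was handed in at about 30 s on the robot's clock.

- **Raising the lid:** I lifted it by the bow until the stay came taut, pressing about 8 N there (the foot slips at 15 N), then eased it back. The stay held the lid by itself with the gripper clear.
- **One higher force:** partway up, at about 1.0 rad, a tight grip built up about 30 N on the bow. It pointed along the lid towards the hinge, not in the opening direction. I loosened the fingers and it went.
- **Loupe:** I gripped it at its 36 mm band and lowered it into the well until it met the floor with about 5 N. The picture after release showed it upright and centred, with the thread, folder and spatula in place.
- **Closing:** I pulled the knob about 5 mm along the stay to free the catch, folded the knee over and lowered the lid under control. Forces stayed below about 18 N.
- **Last checks:** the top of the lid read 108.6–109.7 mm, against 108.5–109.9 mm at the start. The folded stay, the knob, the jar and the look-alikes looked as they did at the start.
- **Not checked:** I could not see the loupe after the lid was shut. I compared the foot only by eye, in the top and scene pictures.
- **Disagreement:** the knob-to-foot distances I measured came out 2 to 6 mm shorter than those given, so I steered the fold by the measured forces.

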